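# Turn the basking tile slate side up

## Robot

A 7-joint arm with a two-finger parallel gripper is mounted at the origin on a cart in front of the work surface, level with it; the furniture and walls round the work are solid. World frame = base frame: x ahead of the robot, y to its left, z up, the work surface at z = 0. Lengths are in mm, angles in rad, forces in N, time in s.
With the tool pointing down it reaches from about 425 to 825 mm from the base axis. Payload 3.6 kg.
Tool frame: the origin (TCP) lies at the very end of the fingers, on their centre line; the grasp point (between the pads) lies 19 mm behind it; z points along the fingers, y is the line along which they close (so a half turn about z gives the same grasp; the last joint's range is limited). The gripper opens to 85 mm and grips with 20 to 120 N. Pads are 22 mm wide; open, the fingers measure 114 mm over their backs; the gripper's body (76 mm by 85 mm) begins 54 mm behind the grasp point. The pads swing forward as they close: fully open they stand 13 mm farther back than shut.
Start: joints at [1.087, 0.615, -0.013, 1.423, 0.008, 1.103, -0.04], TCP at [287.29, -583.033, 231.297] pointing down, gripper open.
Joint ranges: [-3.12, 3.12], [-0.3, 2.06], [-1.34, 1.32], [0.26, 2.42], [-1.36, 4.5], [0.01, 1.98], [-2.84, 2.84]. Speed limits (rad/s): [2.79, 2.79, 3.14, 3.14, 3.14, 3.14, 3.14].

## Interface

Orientations are given as a unit quaternion [x, y, z, w].
In Python, from station import ctrl gives the robot as it stands.
- The arm moves only by the shell command python3 -m jog 'ROWS' [OPENING]. ROWS is JSON, a list of rows, each an object of numbers: "dx", "dy", "dz": the shift along the tool's x, y, z in m; "rx", "ry", "rz": the turn, a rotation vector about the tool's x, y, z in degrees. A call has 1 to 10 rows; each row shifts and turns the commanded pose from where the row before left it, along the tool's axes as they then stand; what a row does not reach is not made up. A row lasts 1/10 s, in which the tool goes at most 50 mm and 8.59 degrees, less where a joint would pass 70% of its speed; a pose out of reach is approached as far as the arm can. A call with a gripper value outside its range is refused whole. OPENING is the finger opening in m, from 0 to 0.0854, set as the call begins (- or left out, the last holds). The fingers move at their own pace and stop on an object; the grip force is fixed at half the most. Time passes only in rows, so rows that do not move let the fingers close. It gives the time, the measured TCP pose, the force, the opening and the grip force at its end, in the units of the state.
- ctrl.observe(): the state, without advancing time (a new reading comes with each control period).
- ctrl.read_camera(name): name is "scene" or "top"; returns a dict with "frame" (420x560x3 uint8, red, green, blue), "z_map" (420x560 float32, mm along the optical axis (not along the pixel's ray), 0 where there is no reading), "fx", "fy", "cx", "cy" (pixels), "rvec" (rotation vector, rad) and "tvec" (3), from world to camera coordinates, as OpenCV has them. Camera axes: x right, y down, z forward; pixel columns grow to the right and rows downward; lengths in mm; the calibration is good to about 2 mm. A picture is of the moment at which its call begins.
- ctrl.finish_job(): hands the job in; it is judged then, once.
The state is a dict: "time": time; "qpos": joint angles; "qvel": joint speeds; "joint_efforts": joint torques, N m; "eef_pos": TCP position; "orientation": TCP orientation; "ft_force": force on the tool from outside, world axes, zero at the start; "wrist_torque": the same for the moment, N m; "grip_width": finger opening in mm; "gripper_force": force on a finger pad.
Only numpy, scipy, OpenCV 4.12 (cv2) and the standard library are available. Lean on these libraries where they do the work, as an engineer would, in place of code of your own. Each camera call takes 0.05 s, during which the arm holds its last target. There are 200 camera calls.

## Task

Two basking tiles lie on the bench riser, and one of them lies wrong way up, with its brown cork backing on top. Draw that tile flat towards you until it sticks out about 3 cm over the riser's front edge, get under the overhang and tip the tile over, so that it ends lying flat with all of it on the riser, dark slate face up. Do not let it fall off the riser, and leave the other tile and the white hygrometer where they are.

Things in the scene. Friction and masses are not known exactly. Their poses are not given: they have to be found in the camera images.
- cork_up_tile: The tile to turn: 120 (x) x 130 (y) x 12 mm, 0.25 kg, one face dark grey slate, the other brown cork. Origin at its centre, mid-thickness; z points out of the cork face: up at the start, down at the end. Starts flat on the left or right half of the riser, within 10 degrees of square to it, x pointing away from the front edge, its near side about 15 to 40 mm behind that edge.
- slate_up_tile: The other tile, of the same size, already right: dark grey slate on top. Origin at its centre, mid-thickness; z points up, out of the slate. On the other half of the riser, some 25 mm or more clear of the first tile. Stays where it is.
- riser: Fixed plywood bench riser, pale green mat on top: top 290 mm deep (x), 360 mm wide (y), 15 mm thick, 100 mm above the table. Origin in the middle of the top face's front edge: x runs back along the top, away from the robot, y left along the edge, z up. Its side panels start 50 mm behind the edge; under an overhanging tile there is only the table, 100 mm below.
- hygrometer: Small white digital hygrometer, 58 x 40 x 15 mm, lying on the table to the right of the riser. Origin at the centre of its underside. Stays where it is.
Not all that is in view belongs to the job. Leave any blue look-alike of the cork_up_tile alone.

How it is judged:
By the outcome, as a careful person would: the job done as asked, in the order asked, and still so for the second after the job is handed in, with the robot touching nothing.
It also fails if it takes over 48 s, if anything falls off the work surface, if the arm or the gripper's body presses on something with over 40 N, if the wrist force passes 120 N, or if a joint passes its speed limit or range.

## Working session

There is one attempt and no reset: what is moved stays moved. The work goes in short steps, Python scripts to look and compute and a shell command to move; the robot and the scene stay as the last step left them, time stands still between calls to the robot, and variables do not carry over. Pictures are saved under pics/ and viewed, at most 11 in all, crops included, and the job is handed in when it is done.

```bash
mkdir -p pics; cat > h.py <<'E'
import numpy as np,cv2
from station import ctrl
def cam(n):
    c=ctrl.read_camera(n);R=cv2.Rodrigues(np.array(c['rvec'],float))[0];c['R']=R;c['t']=np.array(c['tvec'],float).ravel();return c
def cloud(c):
    z=c['z_map'].astype(float);v,u=np.mgrid[:z.shape[0],:z.shape[1]]
    p=np.stack([(u-c['cx'])/c['fx']*z,(v-c['cy'])/c['fy']*z,z],-1)
    return (p-c['t'])@c['R']
def save(img,n): cv2.imwrite('pics/'+n,img[...,::-1])
E
python3 - <<'E'
from h import *
a=cam('scene');b=cam('top')
np.savez('c0.npz',s=a['frame'],t=b['frame'],ps=cloud(a),pt=cloud(b))
save(a['frame'],'s0.png');save(b['frame'],'t0.png')
print(ctrl.observe())
E
```

```text
{'time': 0.1, 'qpos': array([ 1.08650191,  0.61581995, -0.01262845,  1.42478243,  0.00806683,
        1.10339917, -0.04039257]), 'qvel': array([ 0.00048091, -0.00230342, -0.00160307, -0.0027032 ,  0.00206009,
       -0.00043362, -0.00162701]), 'joint_efforts': array([ 7.63644694e-04, -4.70383286e+01,  2.60221157e-01, -1.71571362e+01,
        1.01441774e-02,  5.78615087e-03, -1.52778944e-05]), 'eef_pos': array([ 286.99245433, -582.42329704,  230.24109947]), 'orientation': array([ 9.73908822e-01,  2.26936585e-01, -2.64805545e-04, -1.14988635e-03]), 'ft_force': array([ 0.5732956 , -0.03252871, -0.24395988]), 'wrist_torque': array([-0.01112355,  0.03214641,  0.03748575]), 'gripper_force': 0.0, 'grip_width': 85.76846851431182}
```

View pics/t0.png

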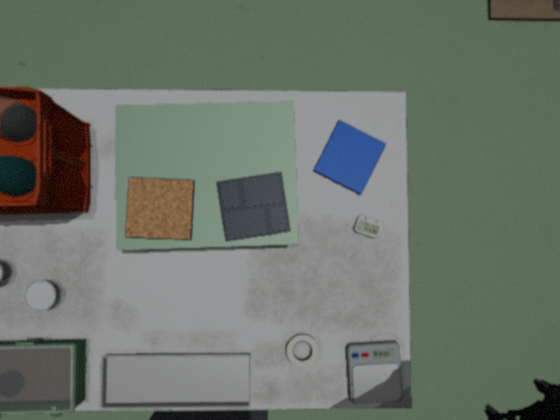

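View pics/s0.png

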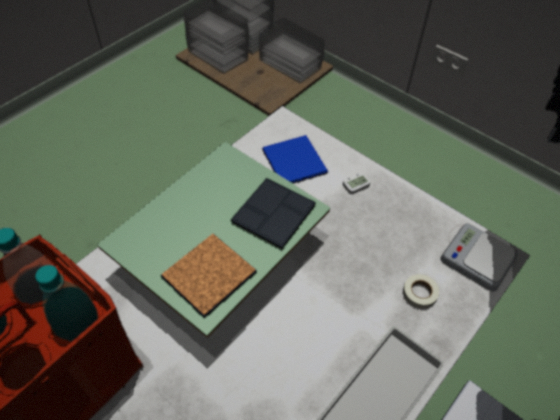

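The top picture shows the cork-up tile at about (160,208), the slate-up tile at (253,206), a blue look-alike on the table at (350,157) and the hygrometer at (367,226). The brown one on the riser is the one meant: cork on top, left half. A red crate with bottles stands to its left, at (40,150).

```bash
python3 - <<'E'
from h import *
d=np.load('c0.npz');t=d['t'];P=d['pt']
hsv=cv2.cvtColor(t,cv2.COLOR_RGB2HSV)
up=(P[...,2]>85)&(P[...,2]<135)
cork=(hsv[...,0]>5)&(hsv[...,0]<22)&(hsv[...,1]>90)&up
cork[:, :120]=0
slate=(hsv[...,2]<85)&up;slate[:,:212]=0;slate[:,300:]=0;slate[:165]=0;slate[242:]=0
top=up.copy();top[:,:112]=0
def rect(m,n):
    m=cv2.morphologyEx(m.astype(np.uint8),cv2.MORPH_OPEN,np.ones((5,5)))
    q=P[m>0];r=cv2.minAreaRect(q[:,:2].astype(np.float32));print(n,len(q),np.round(r[0]),np.round(r[1]),round(r[2],1),'z',np.median(q[:,2]).round(1));print(cv2.boxPoints(r).round().tolist())
rect(cork,'cork');rect(slate,'slate');rect(top,'riser')
for uv in [(160,208),(253,206),(200,140),(200,300),(85,150),(30,100),(85,205),(70,205),(60,180),(40,295),(75,360),(175,355),(300,350)]: print(uv,P[uv[1],uv[0]].round())
img=cv2.resize(t[90:260,100:310],None,fx=3,fy=3,interpolation=cv2.INTER_CUBIC);save(img,'crop0.png')
E
```

```text
cork 3731 [610.  39.] [126. 115.] 88.1 z 111.9
[[550.0, -22.0], [665.0, -26.0], [669.0, 100.0], [554.0, 104.0]]
slate 3063 [ 613. -144.] [118. 128.] 8.8 z 111.9
[[545.0, -90.0], [565.0, -216.0], [682.0, -198.0], [662.0, -72.0]]
riser 25859 [678. -50.] [291. 361.] 1.9 z 100.8
[[527.0, 126.0], [539.0, -235.0], [830.0, -225.0], [818.0, 136.0]]
(160, 208) [610.  38. 109.]
(253, 206) [ 614. -144.  110.]
(200, 140) [748. -37.  99.]
(200, 300) [417. -27.   3.]
(85, 150) [740. 220.  25.]
(30, 100) [798. 254. 193.]
(85, 205) [622. 218.  22.]
(70, 205) [617. 222.  87.]
(60, 180) [659. 215. 152.]
(40, 295) [434. 295.  47.]
(75, 360) [307. 212.  66.]
(175, 355) [307.  20.  29.]
(300, 350) [ 310. -244.    3.]
```

View pics/crop0.png

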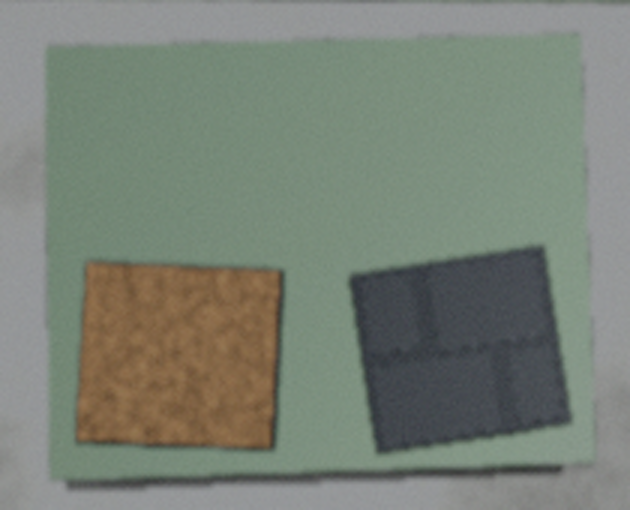

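The crop confirms the tile: cork face at crop (180,355), slate at (460,350). Cork tile centre is about (610, 39), its near side about 20 mm behind the edge. I'll hook its far edge with open fingers and draw it about 50 mm.

```bash

python3 -m jog '[{"dx":0.04,"dy":-0.024},{"dx":0.04,"dy":-0.024},{"dx":0.04,"dy":-0.024},{"dx":0.04,"dy":-0.024},{"dx":0.04,"dy":-0.024},{"dx":0.04,"dy":-0.024},{"dx":0.04,"dy":-0.024},{"dx":0.04,"dy":-0.024}]'
python3 -c "from h import*;o=ctrl.observe();print(o['qpos'].tolist(),o['eef_pos'].tolist(),o['orientation'].tolist())"
python3 -m jog '[{"dx":0.04,"dy":-0.024},{"dx":0.04,"dy":-0.024},{"dx":0.04,"dy":-0.024},{"dx":0.04,"dy":-0.024},{"dx":0.04,"dy":-0.024},{"dx":0.04,"dy":-0.024},{"dx":0.04,"dy":-0.024},{"dx":0.036,"dy":-0.02}]'
python3 -m jog '[{"rz":8.3},{"rz":8.3},{"rz":8.4},{},{}]'
python3 -c "from h import*;o=ctrl.observe();print(o['qpos'].tolist(),o['eef_pos'].tolist(),o['orientation'].tolist())"
```

```text
[1.0865019127611326, 0.6158199465996826, -0.012628445023379366, 1.4247824268778824, 0.008066833412674827, 1.1033991700651316, -0.04039256916615544] [286.99245433285876, -582.4232970359132, 230.24109947123287] [0.9739088221211586, 0.22693658549024784, -0.00026480554455818203, -0.0011498863545807857]
[1.0865019127611326, 0.6158199465996826, -0.012628445023379366, 1.4247824268778824, 0.008066833412674827, 1.1033991700651316, -0.04039256916615544] [286.99245433285876, -582.4232970359132, 230.24109947123287] [0.9739088221211586, 0.22693658549024784, -0.00026480554455818203, -0.0011498863545807857]schema error: expected keys dx, dy, dz, rx, ry, rz
schema error: expected keys dx, dy, dz, rx, ry, rz
schema error: expected keys dx, dy, dz, rx, ry, rz
```

```bash
cat > st.py <<'E'
from h import *
import json
o=ctrl.observe();print('q',np.round(o['qpos'],3).tolist(),'F',o['ft_force'].round(1))
open('log.jsonl','a').write(json.dumps([o['qpos'].tolist(),o['eef_pos'].tolist(),o['orientation'].tolist()])+'\n')
E
python3 st.py
python3 -m jog '[{"dx":0.04,"dy":-0.024,"dz":0,"rx":0,"ry":0,"rz":0},{"dx":0.04,"dy":-0.024,"dz":0,"rx":0,"ry":0,"rz":0},{"dx":0.04,"dy":-0.024,"dz":0,"rx":0,"ry":0,"rz":0},{"dx":0.04,"dy":-0.024,"dz":0,"rx":0,"ry":0,"rz":0},{"dx":0.04,"dy":-0.024,"dz":0,"rx":0,"ry":0,"rz":0},{"dx":0.04,"dy":-0.024,"dz":0,"rx":0,"ry":0,"rz":0},{"dx":0.04,"dy":-0.024,"dz":0,"rx":0,"ry":0,"rz":0},{"dx":0.04,"dy":-0.024,"dz":0,"rx":0,"ry":0,"rz":0}]'
python3 st.py
python3 -m jog '[{"dx":0.04,"dy":-0.024,"dz":0,"rx":0,"ry":0,"rz":0},{"dx":0.04,"dy":-0.024,"dz":0,"rx":0,"ry":0,"rz":0},{"dx":0.04,"dy":-0.024,"dz":0,"rx":0,"ry":0,"rz":0},{"dx":0.04,"dy":-0.024,"dz":0,"rx":0,"ry":0,"rz":0},{"dx":0.04,"dy":-0.024,"dz":0,"rx":0,"ry":0,"rz":0},{"dx":0.04,"dy":-0.024,"dz":0,"rx":0,"ry":0,"rz":0},{"dx":0.04,"dy":-0.024,"dz":0,"rx":0,"ry":0,"rz":0},{"dx":0.036,"dy":-0.02,"dz":0,"rx":0,"ry":0,"rz":0}]'
python3 -m jog '[{"dx":0,"dy":0,"dz":0,"rx":0,"ry":0,"rz":8.3},{"dx":0,"dy":0,"dz":0,"rx":0,"ry":0,"rz":8.3},{"dx":0,"dy":0,"dz":0,"rx":0,"ry":0,"rz":8.4},{"dx":0,"dy":0,"dz":0,"rx":0,"ry":0,"rz":0}]'
python3 st.py
```

```text
q [1.087, 0.616, -0.013, 1.425, 0.008, 1.103, -0.04] F [ 0.6 -0.  -0.2]
time: 0.9
eef_pos: [489.9, -267.6, 231.0]
orientation: [0.974, 0.227, -0.0, -0.0]
ft_force: [-0.1, -0.2, -0.3]
grip_width: 85.7
gripper_force: 0.0
q [0.491, 0.472, -0.045, 1.694, 0.025, 0.977, -0.677] F [-0.1 -0.2 -0.3]
time: 1.7
eef_pos: [690.3, 41.9, 230.7]
orientation: [0.974, 0.228, -0.0, -0.001]
ft_force: [-0.1, 0.3, 0.5]
grip_width: 85.2
gripper_force: 0.0
time: 2.1
eef_pos: [689.4, 39.2, 230.5]
orientation: [1.0, 0.011, -0.001, 0.0]
ft_force: [0.8, 0.3, 0.1]
grip_width: 85.0
gripper_force: 0.0
q [-0.118, 0.685, 0.056, 1.288, -0.038, 1.171, -1.608] F [0.8 0.3 0.1]
```

```bash

python3 -m jog '[{"dx":0,"dy":0,"dz":0.04,"rx":0,"ry":0,"rz":0},{"dx":0,"dy":0,"dz":0.04,"rx":0,"ry":0,"rz":0},{"dx":0,"dy":0,"dz":0.03,"rx":0,"ry":0,"rz":0},{"dx":0,"dy":0,"dz":0.008,"rx":0,"ry":0,"rz":0},{"dx":0,"dy":0,"dz":0.006,"rx":0,"ry":0,"rz":0},{"dx":0,"dy":0,"dz":0,"rx":0,"ry":0,"rz":0}]'
python3 -m jog '[{"dx":0,"dy":0,"dz":0.004,"rx":0,"ry":0,"rz":0},{"dx":0,"dy":0,"dz":0,"rx":0,"ry":0,"rz":0}]'
python3 -m jog '[{"dx":0,"dy":0,"dz":0.004,"rx":0,"ry":0,"rz":0},{"dx":0,"dy":0,"dz":0,"rx":0,"ry":0,"rz":0}]'
python3 st.py; python3 - <<'E'
from h import *
a=cam('scene');P=cloud(a)
save(cv2.resize(a['frame'][140:340,80:340],None,fx=3,fy=3),'s1.png')
E
```

```text
time: 2.7
eef_pos: [690.5, 38.9, 108.0]
orientation: [1.0, 0.011, 0.001, -0.0]
ft_force: [-0.8, 0.5, -0.3]
grip_width: 85.6
gripper_force: 0.0
time: 2.9
eef_pos: [690.5, 39.0, 104.5]
orientation: [1.0, 0.011, 0.001, -0.0]
ft_force: [-0.1, -0.0, -1.1]
grip_width: 85.2
gripper_force: 0.0
time: 3.1
eef_pos: [689.7, 39.0, 99.3]
orientation: [1.0, 0.011, -0.0, -0.0]
ft_force: [-0.7, 0.4, 0.3]
grip_width: 85.5
gripper_force: 0.0
q [-0.113, 0.809, 0.046, 1.43, -0.043, 0.904, -1.604] F [-0.7  0.4  0.3]
```

View pics/s1.png

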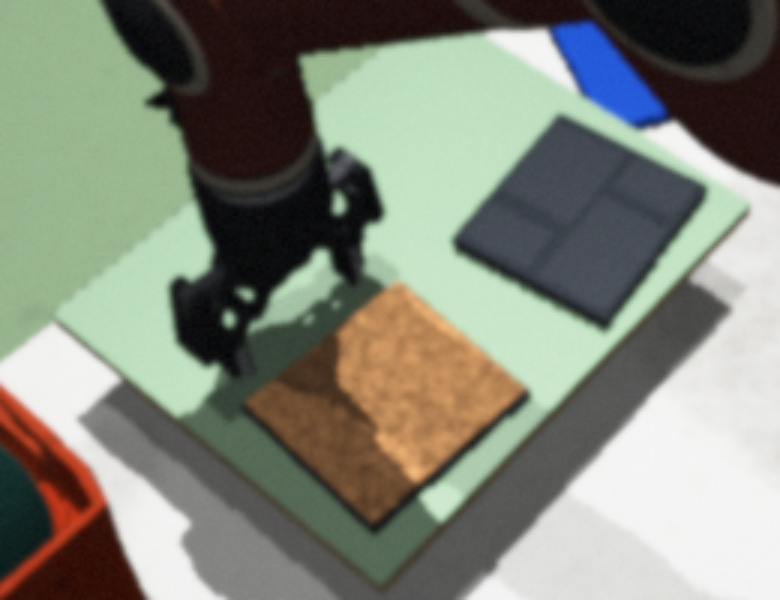

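The open fingers stand behind the tile's far edge (crop (250,370) to (355,280)), tips just above the mat. I'll lower them 8 mm and draw.

```bash

python3 -m jog '[{"dx":0,"dy":0,"dz":0.005,"rx":0,"ry":0,"rz":0},{"dx":0,"dy":0,"dz":0.004,"rx":0,"ry":0,"rz":0},{"dx":0,"dy":0,"dz":0,"rx":0,"ry":0,"rz":0}]'
python3 -m jog '[{"dx":-0.008,"dy":0,"dz":0,"rx":0,"ry":0,"rz":0},{"dx":-0.008,"dy":0,"dz":0,"rx":0,"ry":0,"rz":0},{"dx":-0.008,"dy":0,"dz":0,"rx":0,"ry":0,"rz":0},{"dx":-0.008,"dy":0,"dz":0,"rx":0,"ry":0,"rz":0},{"dx":-0.007,"dy":0,"dz":0,"rx":0,"ry":0,"rz":0},{"dx":0,"dy":0,"dz":0,"rx":0,"ry":0,"rz":0}]'
python3 st.py; cat > loc.py <<'E'
from h import *
b=cam('top');P=cloud(b);t=b['frame'];hsv=cv2.cvtColor(t,cv2.COLOR_RGB2HSV)
m=(hsv[...,0]>5)&(hsv[...,0]<22)&(hsv[...,1]>90)&(P[...,2]>85)&(P[...,2]<135);m[:,:112]=0
q=P[m];print(len(q))
if len(q)>50:
  r=cv2.minAreaRect(q[:,:2].astype(np.float32));print(cv2.boxPoints(r).round().tolist(),r[2])
E
python3 loc.py
```

```text
time: 3.45
eef_pos: [689.1, 38.9, 89.3]
orientation: [1.0, 0.011, -0.001, 0.0]
ft_force: [0.6, 0.4, -0.1]
grip_width: 85.3
gripper_force: 0.0
time: 4.05
eef_pos: [649.5, 38.0, 90.6]
orientation: [1.0, 0.011, -0.001, 0.0]
ft_force: [-0.2, 0.3, -0.4]
grip_width: 85.6
gripper_force: 0.0
q [-0.117, 0.765, 0.044, 1.567, -0.042, 0.812, -1.606] F [-0.2  0.3 -0.4]
3570
[[518.0, 99.0], [520.0, -29.0], [638.0, -26.0], [635.0, 102.0]] 1.098227620124817
```

```bash

python3 -m jog '[{"dx":-0.006,"dy":0,"dz":0,"rx":0,"ry":0,"rz":0},{"dx":-0.006,"dy":0,"dz":0,"rx":0,"ry":0,"rz":0},{"dx":-0.006,"dy":0,"dz":0,"rx":0,"ry":0,"rz":0},{"dx":-0.001,"dy":0,"dz":0,"rx":0,"ry":0,"rz":0},{"dx":0,"dy":0,"dz":0,"rx":0,"ry":0,"rz":0}]'
python3 st.py
python3 -m jog '[{"dx":0.02,"dy":0,"dz":0,"rx":0,"ry":0,"rz":0},{"dx":0,"dy":0,"dz":-0.04,"rx":0,"ry":0,"rz":0},{"dx":0,"dy":0,"dz":-0.04,"rx":0,"ry":0,"rz":0},{"dx":0,"dy":0,"dz":-0.04,"rx":0,"ry":0,"rz":0},{"dx":0,"dy":0,"dz":-0.04,"rx":0,"ry":0,"rz":0},{"dx":-0.02,"dy":0,"dz":-0.04,"rx":0,"ry":0,"rz":0},{"dx":-0.03,"dy":0,"dz":-0.03,"rx":0,"ry":0,"rz":0},{"dx":-0.04,"dy":0,"dz":0,"rx":0,"ry":0,"rz":0}]'
python3 st.py;python3 loc.py; python3 - <<'E'
from h import *
c=cam('top');P=cloud(c)
m=(P[...,2]>92)&(P[...,2]<104);m[:,:112]=0;m[:,305:]=0
m=cv2.morphologyEx(m.astype(np.uint8),cv2.MORPH_OPEN,np.ones((3,3)))
for y in (-60,-40,110,118):
  s=P[(m>0)&(abs(P[...,1]-y)<3)];print(y,s[:,0].min().round(1) if len(s) else None)
E
```

```text
time: 4.6
eef_pos: [631.3, 37.7, 90.4]
orientation: [1.0, 0.011, -0.0, -0.0]
ft_force: [1.0, 0.5, 0.1]
grip_width: 85.7
gripper_force: 0.2
q [-0.119, 0.741, 0.043, 1.625, -0.042, 0.778, -1.607] F [1.  0.5 0.1]
time: 5.4
eef_pos: [563.7, 36.2, 324.5]
orientation: [1.0, 0.011, 0.005, -0.0]
ft_force: [0.2, 0.7, -0.7]
grip_width: 85.3
gripper_force: 0.0
q [-0.142, 0.399, 0.059, 1.536, -0.025, 1.198, -1.629] F [ 0.2  0.7 -0.7]
2999
[[500.0, 96.0], [503.0, -29.0], [618.0, -27.0], [616.0, 98.0]] 0.9842627644538879
-60 533.3
-40 533.4
110 582.7
118 592.5
```

```bash

python3 -m jog '[{"dx":0,"dy":0,"dz":0,"rx":0,"ry":8,"rz":0},{"dx":0,"dy":0,"dz":0,"rx":0,"ry":8,"rz":0},{"dx":0,"dy":0,"dz":0,"rx":0,"ry":8,"rz":0},{"dx":0,"dy":0,"dz":0,"rx":0,"ry":0,"rz":0}]' 
python3 st.py
python3 -m jog '[{"dx":0,"dy":0,"dz":0,"rx":8,"ry":0,"rz":0},{"dx":0,"dy":0,"dz":0,"rx":8,"ry":0,"rz":0},{"dx":0,"dy":0,"dz":0,"rx":8,"ry":0,"rz":0},{"dx":0,"dy":0,"dz":0,"rx":0,"ry":0,"rz":0}]' 
python3 st.py
cat > kin.py <<'E'
import numpy as np,json,itertools
from scipy.optimize import least_squares
from scipy.spatial.transform import Rotation as Ro
def fk(q,p,s):
    h,L1,a,b,L2,c,L3,y0,y7=p
    R=Ro.identity();t=np.zeros(3)
    def rot(ax,an):
        nonlocal R;R=R*Ro.from_euler(ax,an)
    def tr(*v):
        nonlocal t;t=t+R.apply(v)
    rot('z',y0+s[0]*q[0]);tr(0,0,h);rot('y',q[1]);tr(0,0,L1);rot('z',s[1]*q[2]);tr(a,0,0);rot('y',q[3]);tr(b,0,L2);rot('z',s[2]*q[4]);rot('y',q[5]);tr(c,0,0);rot('z',s[3]*q[6]+y7);tr(0,0,L3)
    return t,R
def fit(verbose=True):
    D=[json.loads(l) for l in open('log.jsonl')]
    best=None
    for s in itertools.product([1,-1],repeat=4):
        for y7 in (0,np.pi):
          def res(p):
            o=[]
            for q,x,r in D:
                t,R=fk(q,p,s);o+=list(t-x)+list((R.inv()*Ro.from_quat(r)).as_rotvec()*300)
            return np.r_[o,(np.array(p[:7])-[330,400,0,0,400,0,250])*.002]
          r=least_squares(res,[330,400,0,0,400,0,250,0,y7])
          if best is None or r.cost<best[0]: best=(r.cost,r.x,s,np.abs(r.fun[:-7]).max())
    if verbose: print(best[0],best[1].round(2),best[2],best[3])
    return best[1],best[2]
if __name__=='__main__':
    p,s=fit();json.dump([list(p),list(s)],open('kin.json','w'))
E
python3 kin.py
```

```text
time: 5.9
eef_pos: [554.7, 35.6, 315.9]
orientation: [0.979, 0.011, 0.202, -0.002]
ft_force: [-0.1, -0.5, -0.3]
grip_width: 85.4
gripper_force: 0.0
q [-0.184, 0.216, 0.071, 1.911, 0.041, 0.61, -1.695] F [-0.1 -0.5 -0.3]
time: 6.3
eef_pos: [562.0, 28.1, 316.3]
orientation: [0.965, 0.039, 0.197, -0.166]
ft_force: [-0.1, -1.1, -0.3]
grip_width: 85.5
gripper_force: 0.0
q [0.245, 0.27, -0.165, 1.883, -0.535, 0.7, -1.034] F [-0.1 -1.1 -0.3]
48.880438159052055 [ 2.5152e+02  5.5049e+02 -2.2000e+00  7.3000e-01  3.7255e+02 -2.1600e+00
  3.0241e+02 -3.0000e-02  1.5400e+00] (-1, -1, -1, -1) 4.093549753491187
```

```bash
cat > ik.py <<'E'
from kin import *
p,s=json.load(open('kin.json'));p=np.array(p)
LO=np.array([-3.12,-.3,-1.34,.26,-1.36,.01,-2.84]);HI=np.array([3.12,2.06,1.32,2.42,4.5,1.98,2.84])
def tool(yaw,pitch,roll):
    # z along yaw (deg, left +), pitched down by pitch; roll about z; roll 0: tool x = "up", y horizontal
    z=Ro.from_euler('zy',[yaw,pitch],degrees=True).apply([1,0,0]);x=Ro.from_euler('zy',[yaw,pitch],degrees=True).apply([0,0,1])
    return Ro.from_matrix(np.c_[x,np.cross(z,x),z])*Ro.from_euler('z',roll,degrees=True)
def ik(t,R,q0,w=1e-3):
    f=lambda q:np.r_[(fk(q,p,s)[0]-t)/100,3*(R.inv()*fk(q,p,s)[1]).as_rotvec(),w*(q-q0)]
    r=least_squares(f,np.clip(q0,LO+.02,HI-.02),bounds=(LO+.01,HI-.01));return r.x,np.abs(r.fun[:6]).max()
if __name__=='__main__':
    rng=np.random.default_rng(0)
    for yaw,pitch in [(0,0),(0,15),(0,30),(-30,0),(-30,20),(-60,0),(-60,20),(30,0),(60,0)]:
      for roll in (90,-90):
        R=tool(yaw,pitch,roll);t=np.array([500,36,106])+25*R.as_matrix()[:,2]
        B=[]
        for k in range(14):
            q,e=ik(t,R,rng.uniform(LO,HI))
            if e<2e-2:B.append(q)
        print(yaw,pitch,roll,len(B),[b.round(2).tolist() for b in B[:3]])
E
sed -i 's/^    h,L1,a,b,L2,c,L3,y0,y7=p/    h,L1,a,b,L2,c,L3,y0,y7=p;a=b=c=0/' kin.py; python3 kin.py; timeout 500 python3 ik.py
```

```text
49.296169443295675 [ 2.5036e+02  5.5058e+02  0.0000e+00 -0.0000e+00  3.7250e+02 -0.0000e+00
  3.0065e+02 -3.0000e-02  1.5400e+00] (-1, -1, -1, -1) 4.099737464645768
0 0 90 0 []
0 0 -90 0 []
0 15 90 0 []
0 15 -90 0 []
0 30 90 0 []
0 30 -90 0 []
-30 0 90 0 []
-30 0 -90 0 []
-30 20 90 0 []
-30 20 -90 0 []
-60 0 90 6 [[-0.39, 1.21, -0.43, 2.12, 1.52, 1.97, -0.2], [-0.39, 1.21, -0.43, 2.12, 1.52, 1.97, -0.2], [-1.41, 1.69, 1.25, 2.12, 0.4, 0.32, 0.83]]
-60 0 -90 7 [[-1.42, 1.75, 1.31, 2.12, 0.12, 0.3, -2.03], [-1.42, 1.75, 1.31, 2.12, 0.12, 0.3, -2.03], [-1.42, 1.75, 1.31, 2.12, 0.12, 0.3, -2.03]]
-60 20 90 8 [[-0.64, 1.05, -0.05, 2.14, 1.44, 1.43, 0.22], [-0.36, 1.12, -0.47, 2.14, 1.51, 1.82, 0.19], [-0.26, 1.17, -0.63, 2.14, 1.53, 1.97, 0.18]]
-60 20 -90 7 [[-0.98, 1.11, 0.47, 2.14, 1.33, 0.98, -2.83], [-0.98, 1.11, 0.47, 2.14, 1.33, 0.98, -2.83], [-0.98, 1.11, 0.47, 2.14, 1.33, 0.98, -2.83]]
30 0 90 0 []
30 0 -90 0 []
60 0 90 4 [[1.17, 1.62, -1.12, 2.22, -1.35, 0.33, 0.06], [1.24, 1.81, -1.33, 2.22, -0.25, 0.08, -1.02], [1.17, 1.62, -1.12, 2.22, -1.35, 0.33, 0.06]]
60 0 -90 5 [[1.24, 1.81, -1.33, 2.22, -0.25, 0.08, 2.12], [1.24, 1.8, -1.33, 2.22, -0.31, 0.08, 2.19], [1.24, 1.81, -1.33, 2.22, -0.25, 0.08, 2.12]]
```

```bash
cat > scan.py <<'E'
from ik import *
q0=np.array(json.loads(open('log.jsonl').readlines()[-1])[0])
seeds=[np.array([-.64,1.05,-.05,2.14,1.44,1.43,.22]),np.array([-.64,1.05,-.05,2.14,1.44,1.43,-2.8])]
for yg in (60,90):
 for yaw in (-50,-60,-70,-80):
  for pitch in (0,10,20):
    for roll,sd in ((90,seeds[0]),(-90,seeds[1])):
      R=tool(yaw,pitch,roll);t=np.array([517,yg,106.])
      q,e=ik(t,R,sd,.02)
      if e<3e-2: print(yg,yaw,pitch,roll,q.round(2).tolist(),'e',round(e,3),'margin',np.minimum(q-LO,HI-q).min().round(2))
d=np.load('c0.npz');P=d['pt'];
m=(P[...,1]>150)&(P[...,0]>550)&(P[...,0]<900)&(P[...,2]>100)
from numpy import percentile
print('crate',P[m].min(0),P[m].max(0),percentile(P[m][:,2],[50,90,99]))
m2=m&(P[...,0]<680);print(P[m2].min(0),P[m2].max(0))
E
timeout 500 python3 scan.py
```

```text
60 -50 0 90 [-0.77, 1.16, 0.01, 2.17, 1.54, 1.56, -0.22] e 0.0 margin 0.25
60 -50 0 -90 [-1.48, 1.66, 1.19, 2.17, 0.92, 0.27, -2.83] e 0.001 margin 0.01
60 -50 10 90 [-0.73, 1.08, -0.04, 2.19, 1.55, 1.49, -0.03] e 0.0 margin 0.23
60 -50 10 -90 [-1.44, 1.52, 1.13, 2.19, 1.12, 0.28, -2.83] e 0.001 margin 0.01
60 -50 20 90 [-0.69, 1.01, -0.08, 2.19, 1.55, 1.42, 0.18] e 0.0 margin 0.23
60 -50 20 -90 [-1.31, 1.26, 0.89, 2.19, 1.35, 0.51, -2.83] e 0.002 margin 0.01
60 -60 0 90 [-0.76, 1.14, 0.01, 2.04, 1.37, 1.55, -0.07] e 0.0 margin 0.38
60 -60 0 -90 [-1.32, 1.41, 0.9, 2.04, 0.95, 0.72, -2.83] e 0.001 margin 0.01
60 -60 10 90 [-0.73, 1.09, -0.03, 2.05, 1.38, 1.51, 0.11] e 0.0 margin 0.37
60 -60 10 -90 [-1.16, 1.22, 0.64, 2.05, 1.15, 0.91, -2.83] e 0.001 margin 0.01
60 -60 20 90 [-0.69, 1.04, -0.08, 2.05, 1.37, 1.47, 0.31] e 0.0 margin 0.37
60 -60 20 -90 [-0.7, 1.04, -0.06, 2.05, 1.37, 1.46, -2.83] e 0.0 margin 0.01
60 -70 0 90 [-0.73, 1.15, 0.01, 1.9, 1.23, 1.6, 0.06] e 0.0 margin 0.38
60 -70 0 -90 [-1.1, 1.26, 0.6, 1.9, 0.96, 1.11, -2.83] e 0.0 margin 0.01
60 -70 10 90 [-0.7, 1.11, -0.03
[... 2050 characters left out ...]
9, 1.6, -2.69] e 0.0 margin 0.15
90 -80 0 90 [-0.72, 1.17, -0.02, 1.71, 1.07, 1.71, 0.19] e 0.0 margin 0.27
90 -80 0 -90 [-0.88, 1.19, 0.26, 1.71, 0.95, 1.52, -2.83] e 0.0 margin 0.01
90 -80 10 90 [-0.69, 1.15, -0.06, 1.71, 1.08, 1.72, 0.36] e 0.0 margin 0.26
90 -80 10 -90 [-0.7, 1.15, -0.04, 1.71, 1.08, 1.71, -2.78] e 0.0 margin 0.06
90 -80 20 90 [-0.67, 1.14, -0.1, 1.71, 1.09, 1.73, 0.52] e 0.0 margin 0.25
90 -80 20 -90 [-0.68, 1.14, -0.08, 1.71, 1.08, 1.71, -2.61] e 0.0 margin 0.23
crate [601.7926589  207.51347154 100.01271565] [809.06717236 350.70261879 290.7110196 ] [213.3360059  261.19686104 283.50272443]
[601.7926589  207.51347154 100.03390717] [679.98680781 350.70261879 289.11834163]
```

```bash
python3 - <<'E'
import numpy as np
d=np.load('c0.npz');A=np.concatenate([d['pt'].reshape(-1,3),d['ps'].reshape(-1,3)])
print('rows x (far to near), cols y 420..100')
ys=range(420,80,-20);print('      ',*['%4d'%y for y in ys])
for x in range(680,160,-20):
    r=[]
    for y in ys:
        m=(abs(A[:,0]-x)<=10)&(abs(A[:,1]-y)<=10);r.append('%4d'%np.percentile(A[m,2],97) if m.sum()>2 else '   .')
    print('%5d '%x,*r)
E
```

```text
rows x (far to near), cols y 420..100
        420  400  380  360  340  320  300  280  260  240  220  200  180  160  140  120  100
  680     .  176  196  199  199  198  200    .  283  273  235  224    2    2    2  102  102
  660     .  195    .    .  194  199  263  334  335  288  235  221    2    3    2  101  113
  640     .  199  199    .  200  200  256  331  334  280  235    3    3    2    2  101  114
  620   192  198  199    .  171  163  197  253  260  232  235    2    2    2    2  102  113
  600   231  235  235  233  234  234  234  234  235  236  235    3    3    2    3  102  114
  580     .    2    4    3    2    3    2    3    2    3    3    2    3    3    2  102  113
  560     .    3    2    3    2    3    3    3    2    2    3    3    3    2    2  102  113
  540     .    3    4    3    3    3    3    2    2    3    3    3    2    2    1  102  102
  520     .    3    3    3    3    2    2    3    3    3    2    3    2    2    2  100  100
  500     .   21   48    3    2    2    3    2    4    3    2    3    3    2    3    2    3
  480     .    .   53    2    2    2    3    3    
[... 721 characters left out ...]
4   74   74   75   74   74    3    3    2    3    3    3
  300     .    .    .   73   74   74   74   73   73   74   74    3   33   33   33   34   34
  280     .    .    .   74   73   74   74   73   74   73   74    3   33   27    5    5    5
  260     .    .    .   74   74   74   74   73   74   74   74    3   34   30    5    6    5
  240     .    .    .   73   73   74   74   75   74   74   74    2   34   28    5    5    6
  220     .    .    .   72   74   74   73   74   75   75   73    3   33   28    5    5    5
  200     .    .    .   74   75   76   76   74   74   76   72    3   31   33   33   33   32
  180     .    .    .    .  959    .    .    .    .    2    2    1    2    1    2    3    1
```

```bash
cat > plan.py <<'E'
import sys
from ik import *
from station import ctrl
def plan(tgt,R1,n,sim=True):
    o=ctrl.observe();t0=o['eef_pos'];R0=Ro.from_quat(o['orientation']);q=o['qpos']
    rv=(R0.inv()*R1).as_rotvec();print('total deg',np.degrees(np.linalg.norm(rv)).round(1),'per row rot',np.degrees(rv/n).round(2).tolist())
    for k in range(n):
        Ra=R0*Ro.from_rotvec(rv*k/n);d=Ra.inv().apply((np.array(tgt)-t0)/n)/1000
        if sim:
            q1,e=ik(t0+(np.array(tgt)-t0)*(k+1)/n,R0*Ro.from_rotvec(rv*(k+1)/n),q,.02)
            print(d.round(3).tolist(),'q',q1.round(2).tolist(),'dq',np.abs(q1-q).max().round(2),'e',round(e,2));q=q1
        else: print(d.round(4).tolist())
E
python3 - <<'E'
from plan import *
R=tool(-60,20,90)
print(R.as_matrix().round(2).tolist())
plan([440,170,260],R,16)
E
```

```text
[[-0.81, -0.34, 0.47], [-0.5, -0.0, -0.87], [0.3, -0.94, -0.17]]
total deg 133.1 per row rot [-1.39, 6.16, 5.42]
[-0.008, -0.008, 0.003] q [0.25, 0.23, -0.19, 2.0, -0.66, 0.55, -1.03] dq 0.15 e 0.0
[-0.009, -0.008, 0.002] q [0.26, 0.19, -0.25, 2.11, -0.82, 0.36, -0.99] dq 0.18 e 0.0
[-0.01, -0.007, 0.001] q [0.37, 0.17, -0.45, 2.21, -1.14, 0.15, -0.8] dq 0.32 e 0.0
[-0.011, -0.006, -0.0] q [0.32, 0.14, -0.48, 2.25, -1.35, 0.02, -0.76] dq 0.21 e 0.13
[-0.011, -0.005, -0.002] q [-0.68, 0.12, 0.53, 2.26, -1.35, 0.02, -0.95] dq 1.01 e 0.26
[-0.011, -0.004, -0.003] q [-1.37, 0.24, 1.22, 2.26, -1.35, 0.02, -1.18] dq 0.69 e 0.38
[-0.011, -0.002, -0.004] q [-1.46, 0.38, 1.31, 2.26, -1.35, 0.02, -1.4] dq 0.22 e 0.5
[-0.011, -0.001, -0.006] q [-1.46, 0.51, 1.31, 2.24, -1.35, 0.02, -1.61] dq 0.21 e 0.6
[-0.01, -0.0, -0.007] q [-1.47, 0.64, 1.31, 2.23, -1.35, 0.02, -1.84] dq 0.22 e 0.66
[-0.009, 0.001, -0.008] q [-1.48, 0.77, 1.31, 2.23, -1.35, 0.02, -2.06] dq 0.23 e 0.69
[-0.008, 0.002, -0.009] q [-1.51, 0.9, 1.31, 2.24, -0.8, 0.02, -2.83] dq 0.77 e 0.69
[-0.007, 0.003, -0.009] q [-1.54, 1.03, 1.31, 2.27, -1.03, 0.02, -2.83] dq 0.23 e 0.81
[-0.006, 0.004, -0.01] q [-1.58, 1.15, 1.31, 2.3, -1.26, 0.02, -2.83] dq 0.23 e 1.03
[-0.004, 0.005, -0.01] q [-1.59, 1.19, 1.31, 2.32, -1.35, 0.02, -2.83] dq 0.09 e 1.06
[-0.003, 0.005, -0.011] q [-1.57, 1.16, 1.31, 2.33, -1.35, 0.02, -2.83] dq 0.03 e 1.02
[-0.001, 0.006, -0.011] q [-1.55, 1.13, 1.31, 2.34, -1.35, 0.02, -2.83] dq 0.03 e 1.28
```

```bash
sed -i "s/'zy'/'ZY'/g" ik.py; sed -i 's/def plan(tgt,R1,n,sim=True):/def plan(tgt,R1,n,sim=True,st=None):/; s/    o=ctrl.observe();t0=o\[.eef_pos.\];R0=Ro.from_quat(o\[.orientation.\]);q=o\[.qpos.\]/    if st is None: o=ctrl.observe();st=(o["eef_pos"],Ro.from_quat(o["orientation"]),o["qpos"])\n    t0,R0,q=st/' plan.py; echo '    return (np.array(tgt),R1,q)' >> plan.py
python3 - <<'E'
from plan import *
def quiet(*a):pass
s1=plan([500,130,300],tool(-60,90,90),13)
R=tool(-60,20,90);zt=R.as_matrix()[:,2];g=np.array([515,66,103])
s2=plan(g-100*zt+[0,0,60],R,10,st=s1)
s2=plan(g-100*zt,R,2,st=s2)
s3=plan(g,R,4,st=s2)
s4=plan(g+[20,0,150],R,4,st=s3)
for rd in (1,-1):
    print('roll',rd)
    s5=s4
    for k in (60,120,180): s5=plan(g+[20,0,150],tool(-60,20,90+rd*k),4,st=s5)
E
```

```text
total deg 155.5 per row rot [-2.85, 1.34, 11.53]
[-0.005, -0.008, 0.002] q [0.17, 0.24, -0.11, 1.92, -0.51, 0.66, -1.28] dq 0.25 e 0.0
[-0.006, -0.007, 0.001] q [0.06, 0.22, -0.04, 1.94, -0.45, 0.61, -1.58] dq 0.29 e 0.0
[-0.008, -0.005, 0.001] q [-0.06, 0.21, 0.04, 1.95, -0.36, 0.59, -1.9] dq 0.32 e 0.0
[-0.008, -0.004, 0.001] q [-0.19, 0.21, 0.13, 1.94, -0.26, 0.59, -2.23] dq 0.33 e 0.0
[-0.009, -0.002, 0.0] q [-0.31, 0.21, 0.21, 1.93, -0.17, 0.62, -2.55] dq 0.32 e 0.0
[-0.009, -0.0, -0.0] q [-0.43, 0.23, 0.31, 1.91, -0.11, 0.66, -2.83] dq 0.28 e 0.0
[-0.009, 0.002, -0.0] q [-0.87, 0.31, 0.87, 1.88, -0.33, 0.76, -2.83] dq 0.56 e 0.0
[-0.009, 0.004, -0.0] q [-1.08, 0.46, 1.22, 1.85, -0.55, 0.91, -2.83] dq 0.36 e 0.0
[-0.008, 0.005, -0.0] q [-1.05, 0.55, 1.31, 1.84, -0.7, 1.03, -2.83] dq 0.14 e 0.17
[-0.006, 0.007, -0.0] q [-0.98, 0.58, 1.31, 1.87, -0.81, 1.07, -2.83] dq 0.11 e 0.41
[-0.005, 0.008, 0.0] q [-0.93, 0.6, 1.31, 1.93, -0.92, 1.08, -2.83] dq 0.11 e 0.66
[-0.003, 0.009, 0.0] q [-0.9, 0.6, 1.31, 2.03, -1.05, 1.07, -2.83] dq 0.13 e 0.92
[-0.002, 0.009, 0.001] q [-0.89, 0.6, 1
[... 3347 characters left out ...]
 deg 60.0 per row rot [0.0, 0.0, -15.0]
[0.0, 0.0, 0.0] q [-1.32, 1.09, 1.31, 2.22, -0.44, 0.02, -2.83] dq 0.26 e 0.63
[0.0, 0.0, 0.0] q [-1.3, 1.01, 1.31, 1.97, 0.0, 0.48, -2.83] dq 0.46 e 0.69
[0.0, 0.0, 0.0] q [-1.35, 1.05, 1.31, 1.94, 0.18, 0.57, -2.83] dq 0.18 e 0.38
[0.0, 0.0, 0.0] q [-1.4, 1.08, 1.31, 2.0, 0.35, 0.53, -2.83] dq 0.17 e 0.07
total deg 60.0 per row rot [0.0, -0.0, -15.0]
[0.0, 0.0, 0.0] q [-1.4, 1.06, 1.28, 2.02, 0.46, 0.52, -2.7] dq 0.13 e 0.0
[0.0, 0.0, 0.0] q [-1.38, 1.02, 1.23, 2.02, 0.57, 0.54, -2.54] dq 0.16 e 0.0
[0.0, 0.0, 0.0] q [-1.37, 0.99, 1.17, 2.02, 0.66, 0.58, -2.37] dq 0.17 e 0.0
[0.0, 0.0, 0.0] q [-1.34, 0.95, 1.11, 2.02, 0.74, 0.62, -2.19] dq 0.18 e 0.0
```

```bash
cat >> plan.py <<'E'
def jplan(q1,n,q0=None):
    q0=ctrl.observe()['qpos'] if q0 is None else q0
    for k in range(n):
        ta,Ra=fk(q0+(q1-q0)*k/n,p,s);tb,Rb=fk(q0+(q1-q0)*(k+1)/n,p,s)
        d=Ra.inv().apply(tb-ta)/1000;r=np.degrees((Ra.inv()*Rb).as_rotvec())
        print('"dx":%.3f,"dy":%.3f,"dz":%.3f,"rx":%.1f,"ry":%.1f,"rz":%.1f'%(*d,*r),tb.round().tolist(),np.linalg.norm(r).round(1))
def mat(R,q): return fk(q,p,s)
E
cat > t.py <<'E'
from plan import *
sd=np.array([-.7,1.05,-.05,2.0,1.35,1.5,.3])
for yaw,pitch in ((-60,20),(-60,12),(-50,12)):
    R=tool(yaw,pitch,90);zt=R.as_matrix()[:,2];g=np.array([515,66,103.])
    print('==',yaw,pitch)
    qs=[]
    for nm,t,RR in (('prehi',g-100*zt+[0,0,60],R),('pre',g-100*zt,R),('g',g,R),('lift',g+[20,0,150],R)):
        q,e=ik(t,RR,sd,.02);print(nm,q.round(2).tolist(),round(e,3));qs.append(q)
    for rd in (1,-1):
        q=qs[3]
        for k in range(30,181,30):
            q,e=ik(g+[20,0,150],tool(yaw,pitch,90+rd*k),q,.02)
        print('roll',rd,q.round(2).tolist(),round(e,3))
    if yaw==-60 and pitch==12: jplan(qs[0],18)
E
python3 t.py
```

```text
== -60 20
prehi [-0.79, 0.77, -0.18, 2.02, 1.16, 1.47, 0.26] 0.0
pre [-0.8, 0.88, -0.17, 2.03, 1.19, 1.43, 0.14] 0.0
g [-0.65, 0.94, -0.11, 2.09, 1.39, 1.33, 0.07] 0.0
lift [-0.63, 0.65, -0.11, 2.02, 1.31, 1.39, 0.43] 0.0
roll 1 [-0.84, 0.66, 0.2, 2.02, 1.24, 1.21, -2.66] 0.0
roll -1 [-0.29, 0.94, -0.8, 2.3, 1.44, 1.97, 2.83] 0.677
== -60 12
prehi [-0.86, 0.87, -0.13, 2.01, 1.18, 1.55, 0.17] 0.0
pre [-0.86, 0.99, -0.12, 2.0, 1.2, 1.51, 0.07] 0.0
g [-0.71, 1.02, -0.06, 2.07, 1.38, 1.42, 0.01] 0.0
lift [-0.68, 0.73, -0.07, 2.04, 1.35, 1.48, 0.33] 0.0
roll 1 [-0.86, 0.74, 0.21, 2.04, 1.3, 1.31, -2.76] 0.0
roll -1 [-0.38, 0.96, -0.63, 2.29, 1.45, 1.97, 2.83] 0.618
"dx":-0.033,"dy":-0.016,"dz":0.026,"rx":0.5,"ry":-7.2,"rz":-10.1 [542.0, 52.0, 286.0] 12.4
"dx":-0.029,"dy":-0.018,"dz":0.025,"rx":0.8,"ry":-7.2,"rz":-10.1 [517.0, 69.0, 257.0] 12.4
"dx":-0.024,"dy":-0.018,"dz":0.024,"rx":0.9,"ry":-7.1,"rz":-10.2 [491.0, 82.0, 232.0] 12.5
"dx":-0.019,"dy":-0.018,"dz":0.022,"rx":1.1,"ry":-7.1,"rz":-10.2 [466.0, 90.0, 210.0] 12.5
"dx":-0.015,"dy":-0.016,"dz":0.020,"rx":1.2,"ry":-7.1,"rz":-10.2 [4
[... 837 characters left out ...]
"dx":-0.013,"dy":0.006,"dz":-0.013,"rx":3.2,"ry":-7.8,"rz":-8.2 [423.0, 79.0, 165.0] 11.8
"dx":-0.016,"dy":0.006,"dz":-0.017,"rx":3.6,"ry":-7.8,"rz":-7.8 [438.0, 97.0, 172.0] 11.6
"dx":-0.020,"dy":0.005,"dz":-0.020,"rx":3.9,"ry":-7.8,"rz":-7.4 [453.0, 121.0, 178.0] 11.5
"dx":-0.023,"dy":0.003,"dz":-0.024,"rx":4.4,"ry":-7.8,"rz":-7.0 [466.0, 151.0, 184.0] 11.3
== -50 12
prehi [-0.88, 0.85, -0.15, 2.19, 1.32, 1.49, 0.04] 0.0
pre [-0.89, 0.98, -0.14, 2.18, 1.34, 1.47, -0.07] 0.0
g [-0.7, 1.03, -0.09, 2.21, 1.57, 1.44, -0.13] 0.0
lift [-0.68, 0.69, -0.08, 2.18, 1.52, 1.42, 0.24] 0.0
roll 1 [-1.21, 0.82, 0.75, 2.17, 1.41, 0.85, -2.83] 0.002
roll -1 [-1.42, 1.18, 1.31, 2.3, 1.97, 0.26, 2.83] 0.323
```

```bash

python3 -m jog '[{"dx":-0.02,"dy":-0.01,"dz":0.01,"rx":0.4,"ry":-4.7,"rz":-6.6},{"dx":-0.02,"dy":-0.01,"dz":0.01,"rx":0.4,"ry":-4.7,"rz":-6.6},{"dx":-0.018,"dy":-0.011,"dz":0.01,"rx":0.5,"ry":-4.7,"rz":-6.6},{"dx":-0.016,"dy":-0.011,"dz":0.01,"rx":0.5,"ry":-4.7,"rz":-6.6},{"dx":-0.015,"dy":-0.011,"dz":0.01,"rx":0.6,"ry":-4.6,"rz":-6.6},{"dx":-0.013,"dy":-0.011,"dz":0.01,"rx":0.6,"ry":-4.6,"rz":-6.6},{"dx":-0.011,"dy":-0.01,"dz":0.01,"rx":0.7,"ry":-4.6,"rz":-6.6},{"dx":-0.009,"dy":-0.01,"dz":0.01,"rx":0.8,"ry":-4.6,"rz":-6.6},{"dx":-0.007,"dy":-0.009,"dz":0.01,"rx":0.9,"ry":-4.6,"rz":-6.6},{"dx":-0.006,"dy":-0.008,"dz":0.008,"rx":0.9,"ry":-4.6,"rz":-6.6}]' 0.05
python3 st.py
cat > t2.py <<'E'
from plan import *
import sys
sd=np.array([-.7,1.05,-.05,2.0,1.35,1.5,.3])
R=tool(-60,15,90);zt=R.as_matrix()[:,2];g=np.array([515,66,103.])
q,e=ik(g-100*zt+[0,0,60],R,sd,.02);print(q.round(2),e)
jplan(q,int(sys.argv[1]))
E
python3 t2.py 18
```

```text
time: 7.3
eef_pos: [401.2, 73.1, 216.1]
orientation: [0.774, 0.617, -0.13, -0.055]
ft_force: [0.0, -0.6, -0.7]
grip_width: 50.1
gripper_force: 0.0
q [-0.029, 0.421, -0.299, 1.898, 0.12, 1.127, -0.613] F [ 0.  -0.6 -0.7]
[-0.83  0.83 -0.15  2.02  1.18  1.52  0.2 ] 2.7940134335722176e-05
"dx":-0.004,"dy":-0.004,"dz":0.011,"rx":0.7,"ry":-4.4,"rz":-6.2 [396.0, 78.0, 208.0] 7.6
"dx":-0.003,"dy":-0.003,"dz":0.009,"rx":0.8,"ry":-4.5,"rz":-6.1 [390.0, 74.0, 201.0] 7.6
"dx":-0.002,"dy":-0.002,"dz":0.008,"rx":0.8,"ry":-4.5,"rz":-6.1 [386.0, 70.0, 194.0] 7.6
"dx":-0.002,"dy":-0.001,"dz":0.007,"rx":0.9,"ry":-4.5,"rz":-6.1 [384.0, 66.0, 189.0] 7.6
"dx":-0.002,"dy":0.000,"dz":0.005,"rx":1.0,"ry":-4.5,"rz":-6.1 [383.0, 63.0, 185.0] 7.6
"dx":-0.002,"dy":0.001,"dz":0.004,"rx":1.1,"ry":-4.6,"rz":-6.0 [384.0, 60.0, 181.0] 7.6
"dx":-0.002,"dy":0.002,"dz":0.002,"rx":1.2,"ry":-4.6,"rz":-6.0 [386.0, 58.0, 179.0] 7.6
"dx":-0.002,"dy":0.003,"dz":0.001,"rx":1.3,"ry":-4.7,"rz":-5.9 [390.0, 57.0, 177.0] 7.6
"dx":-0.003,"dy":0.004,"dz":-0.001,"rx":1.4,"ry":-4.7,"rz":-5.8 [395.0, 57.0, 177.0] 7.6
"dx":-0.004,"dy":0.005,"dz":-0.002,"rx":1.5,"ry":-4.7,"rz":-5.7 [401.0, 59.0, 177.0] 7.6
"dx":-0.005,"dy":0.005,"dz":-0.004,"rx":1.6,"ry":-4.8,"rz":-5.7 [408.0, 63.0, 177.0] 7.6
"dx":-0.006,"dy":0.006,"dz":-0.006,"rx":1.8,"ry":-4.8,"rz":-5.6 [416.0, 69.0, 178.0] 7.6
"dx":-0.007,"dy":0.006,"dz":-0.007,"rx":1.9,"ry":-4.8,"rz":-5.5 [425.0, 77.0, 180.0] 7.5
"dx":-0.009,"dy":0.006,"dz":-0.009,"rx":2.1,"ry":-4.8,"rz":-5.4 [434.0, 87.0, 181.0] 7.5
"dx":-0.010,"dy":0.006,"dz":-0.010,"rx":2.2,"ry":-4.8,"rz":-5.2 [443.0, 99.0, 183.0] 7.5
"dx":-0.011,"dy":0.005,"dz":-0.012,"rx":2.4,"ry":-4.8,"rz":-5.1 [451.0, 114.0, 185.0] 7.4
"dx":-0.013,"dy":0.004,"dz":-0.013,"rx":2.6,"ry":-4.8,"rz":-5.0 [460.0, 131.0, 187.0] 7.4
"dx":-0.014,"dy":0.004,"dz":-0.014,"rx":2.8,"ry":-4.8,"rz":-4.9 [467.0, 150.0, 189.0] 7.4
```

Following well. Continue.

```bash

python3 -m jog '[{"dx":-0.004,"dy":-0.004,"dz":0.009,"rx":0.7,"ry":-4.4,"rz":-6.2},{"dx":-0.003,"dy":-0.003,"dz":0.009,"rx":0.8,"ry":-4.5,"rz":-6.1},{"dx":-0.002,"dy":-0.002,"dz":0.008,"rx":0.8,"ry":-4.5,"rz":-6.1},{"dx":-0.002,"dy":-0.001,"dz":0.007,"rx":0.9,"ry":-4.5,"rz":-6.1},{"dx":-0.002,"dy":0,"dz":0.005,"rx":1,"ry":-4.5,"rz":-6.1},{"dx":-0.002,"dy":0.001,"dz":0.004,"rx":1.1,"ry":-4.6,"rz":-6},{"dx":-0.002,"dy":0.002,"dz":0.002,"rx":1.2,"ry":-4.6,"rz":-6},{"dx":-0.002,"dy":0.003,"dz":0.001,"rx":1.3,"ry":-4.7,"rz":-5.9},{"dx":-0.003,"dy":0.004,"dz":-0.001,"rx":1.4,"ry":-4.7,"rz":-5.8}]'
python3 st.py
python3 -m jog '[{"dx":-0.004,"dy":0.005,"dz":-0.002,"rx":1.5,"ry":-4.7,"rz":-5.7},{"dx":-0.005,"dy":0.005,"dz":-0.004,"rx":1.6,"ry":-4.8,"rz":-5.7},{"dx":-0.006,"dy":0.006,"dz":-0.006,"rx":1.8,"ry":-4.8,"rz":-5.6},{"dx":-0.007,"dy":0.006,"dz":-0.007,"rx":1.9,"ry":-4.8,"rz":-5.5},{"dx":-0.009,"dy":0.006,"dz":-0.009,"rx":2.1,"ry":-4.8,"rz":-5.4},{"dx":-0.01,"dy":0.006,"dz":-0.01,"rx":2.2,"ry":-4.8,"rz":-5.2},{"dx":-0.011,"dy":0.005,"dz":-0.012,"rx":2.4,"ry":-4.8,"rz":-5.1},{"dx":-0.013,"dy":0.004,"dz":-0.013,"rx":2.6,"ry":-4.8,"rz":-5},{"dx":-0.014,"dy":0.004,"dz":-0.014,"rx":2.8,"ry":-4.8,"rz":-4.9},{"dx":0,"dy":0,"dz":0,"rx":0,"ry":0,"rz":0}]'
python3 st.py; python3 kin.py
python3 - <<'E'
from plan import *
R=tool(-60,15,90);zt=R.as_matrix()[:,2];g=np.array([515,66,103.])
plan(g-100*zt+[0,0,20],R,4)
E
```

```text
time: 8.2
eef_pos: [392.4, 50.1, 178.7]
orientation: [0.319, 0.862, -0.391, 0.054]
ft_force: [0.1, 0.3, -1.2]
grip_width: 49.9
gripper_force: 0.0
q [-0.329, 0.644, -0.391, 1.961, 0.675, 1.398, -0.281] F [ 0.1  0.3 -1.2]
time: 9.2
eef_pos: [462.1, 146.1, 188.1]
orientation: [-0.205, 0.765, -0.59, 0.159]
ft_force: [-0.2, -0.7, -0.6]
grip_width: 50.2
gripper_force: 0.0
q [-0.672, 0.88, -0.432, 2.022, 1.181, 1.729, 0.129] F [-0.2 -0.7 -0.6]
227.0107626580184 [ 2.4356e+02  5.6070e+02 -0.0000e+00 -0.0000e+00  3.6586e+02 -0.0000e+00
  3.0691e+02 -3.0000e-02  1.5400e+00] (-1, -1, -1, -1) 9.974441170470898
total deg 0.4 per row rot [-0.08, 0.03, -0.01]
[-0.001, 0.01, 0.002] q [-0.68, 0.9, -0.43, 2.04, 1.21, 1.71, 0.07] dq 0.05 e 0.0
[-0.001, 0.01, 0.002] q [-0.68, 0.92, -0.42, 2.04, 1.22, 1.7, 0.06] dq 0.02 e 0.0
[-0.001, 0.01, 0.002] q [-0.68, 0.94, -0.42, 2.03, 1.22, 1.7, 0.05] dq 0.02 e 0.0
[-0.001, 0.01, 0.002] q [-0.68, 0.96, -0.42, 2.03, 1.23, 1.69, 0.04] dq 0.02 e 0.0
```

```bash

python3 -m jog '[{"dx":-0.001,"dy":0.015,"dz":0.003,"rx":0,"ry":0,"rz":0},{"dx":-0.001,"dy":0.015,"dz":0.003,"rx":0,"ry":0,"rz":0},{"dx":-0.001,"dy":0.015,"dz":0.003,"rx":0,"ry":0,"rz":0},{"dx":-0.001,"dy":0.014,"dz":0.003,"rx":0,"ry":0,"rz":0},{"dx":0,"dy":0,"dz":0.03,"rx":0,"ry":0,"rz":0},{"dx":0,"dy":0,"dz":0.02,"rx":0,"ry":0,"rz":0},{"dx":0,"dy":0,"dz":0,"rx":0,"ry":0,"rz":0}]'
python3 st.py; python3 - <<'E'
from plan import *
from h import *
R=tool(-60,15,90);g=np.array([515,66,103.]);plan(g,R,1,False)
a=cam('scene');save(cv2.resize(a['frame'][180:380,80:340],None,fx=3,fy=3),'s2.png')
E
```

```text
time: 9.9
eef_pos: [488.7, 100.9, 117.2]
orientation: [-0.2, 0.764, -0.593, 0.155]
ft_force: [1.0, 0.2, -0.1]
grip_width: 49.9
gripper_force: 0.0
q [-0.607, 1.011, -0.372, 2.048, 1.288, 1.652, 0.02] F [ 1.   0.2 -0.1]
total deg 0.9 per row rot [-0.64, -0.63, -0.16]
[-0.0058, 0.003, 0.0455]
```

View pics/s2.png

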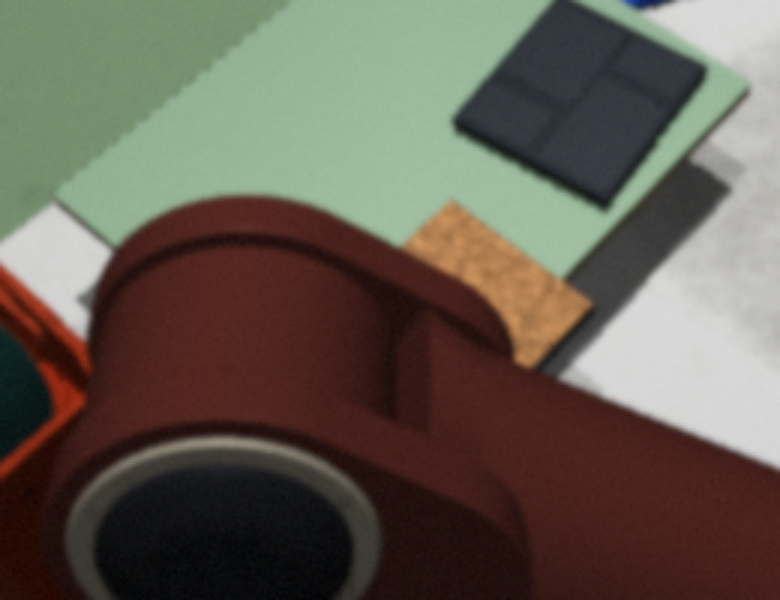

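The scene view is blocked by the forearm (crop (250,400)), with only the tile's right part visible at (500,290). I'll check from the top.

```bash
python3 - <<'E'
from h import *
a=cam('top');save(cv2.resize(a['frame'][150:320,60:300],None,fx=3,fy=3),'t2.png')
E
```

```text
(no output)
```

View pics/t2.png

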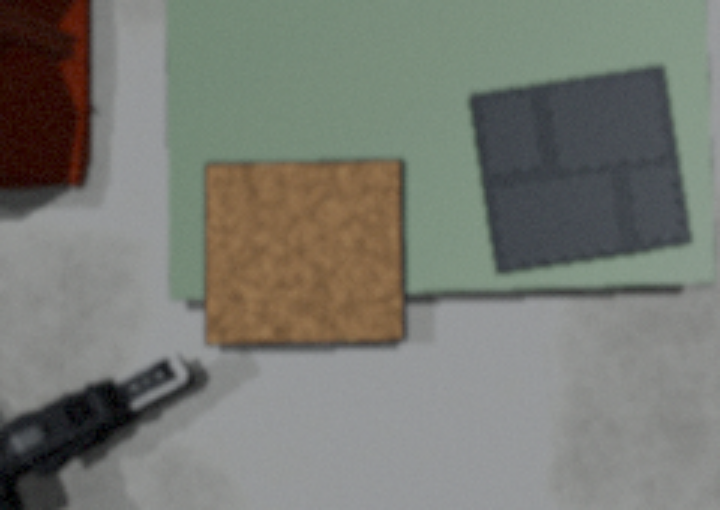

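Fingertip at crop (190,365), tile's front-left corner at (207,343), overhang clear of the riser. Inserting diagonally so the fingers straddle the overhang, then closing.

```bash

python3 -m jog '[{"dx":-0.006,"dy":0.003,"dz":0,"rx":0,"ry":0,"rz":0},{"dx":0,"dy":0,"dz":0.012,"rx":0,"ry":0,"rz":0},{"dx":0,"dy":0,"dz":0.012,"rx":0,"ry":0,"rz":0},{"dx":0,"dy":0,"dz":0.012,"rx":0,"ry":0,"rz":0},{"dx":0,"dy":0,"dz":0.01,"rx":0,"ry":0,"rz":0},{"dx":0,"dy":0,"dz":0,"rx":0,"ry":0,"rz":0}]'
python3 st.py; python3 loc.py
python3 -m jog '[{"dx":0,"dy":0,"dz":0,"rx":0,"ry":0,"rz":0},{"dx":0,"dy":0,"dz":0,"rx":0,"ry":0,"rz":0}]' 0.025
python3 -m jog '[{"dx":0,"dy":0,"dz":0,"rx":0,"ry":0,"rz":0},{"dx":0,"dy":0,"dz":0,"rx":0,"ry":0,"rz":0},{"dx":0,"dy":0,"dz":0,"rx":0,"ry":0,"rz":0},{"dx":0,"dy":0,"dz":0,"rx":0,"ry":0,"rz":0}]' 0.0
python3 st.py;python3 loc.py; python3 - <<'E'
from h import *
a=cam('top');save(cv2.resize(a['frame'][150:320,60:300],None,fx=3,fy=3),'t3.png')
E
```

```text
time: 10.6
eef_pos: [514.9, 66.4, 102.7]
orientation: [-0.202, 0.764, -0.593, 0.155]
ft_force: [-0.3, -0.0, -0.3]
grip_width: 50.1
gripper_force: 0.0
q [-0.54, 1.033, -0.338, 2.059, 1.375, 1.616, 0.02] F [-0.3 -0.  -0.3]
3655
[[500.0, 96.0], [502.0, -29.0], [619.0, -27.0], [616.0, 99.0]] 1.1833566427230835
time: 10.85
eef_pos: [514.6, 69.5, 102.5]
orientation: [-0.203, 0.765, -0.591, 0.156]
ft_force: [0.9, -0.3, 0.9]
grip_width: 24.9
gripper_force: 0.0
time: 11.25
eef_pos: [514.7, 69.2, 106.1]
orientation: [-0.202, 0.762, -0.594, 0.158]
ft_force: [-3.5, 4.3, 7.7]
grip_width: 15.1
gripper_force: 55.5
q [-0.545, 1.03, -0.341, 2.058, 1.374, 1.625, 0.02] F [-3.5  4.3  7.7]
3686
[[500.0, 95.0], [503.0, -30.0], [619.0, -27.0], [616.0, 98.0]] 1.2813612222671509
```

View pics/t3.png

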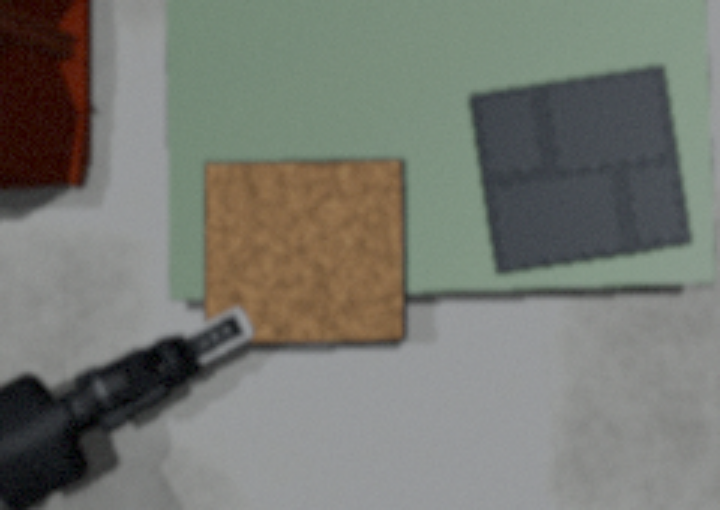

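The fingers hold the front-left corner (crop (235,325)), one below and one above the overhang. Lifting, slowly at first.

```bash

python3 -m jog '[{"dx":0,"dy":-0.008,"dz":-0.002,"rx":0,"ry":0,"rz":0},{"dx":0,"dy":-0.01,"dz":-0.002,"rx":0,"ry":0,"rz":0},{"dx":0,"dy":-0.012,"dz":-0.003,"rx":0,"ry":0,"rz":0},{"dx":-0.002,"dy":-0.015,"dz":-0.003,"rx":0,"ry":0,"rz":0},{"dx":-0.002,"dy":-0.015,"dz":-0.003,"rx":0,"ry":0,"rz":0},{"dx":-0.003,"dy":-0.02,"dz":-0.004,"rx":0,"ry":0,"rz":0},{"dx":-0.003,"dy":-0.02,"dz":-0.004,"rx":0,"ry":0,"rz":0},{"dx":-0.003,"dy":-0.02,"dz":-0.004,"rx":0,"ry":0,"rz":0},{"dx":-0.003,"dy":-0.025,"dz":-0.005,"rx":0,"ry":0,"rz":0},{"dx":0,"dy":0,"dz":0,"rx":0,"ry":0,"rz":0}]'
python3 st.py
python3 - <<'E'
from h import *
a=cam('top');b=cam('scene')
x=np.hstack([cv2.resize(a['frame'][110:320,60:300],(400,350)),cv2.resize(b['frame'][60:340,60:380],(400,350))]);save(x,'x4.png')
from plan import *
o=ctrl.observe();q=o['qpos'];t=o['eef_pos'];R=Ro.from_quat(o['orientation'])
for k in range(20,181,20):
    q,e=ik(t,R*Ro.from_euler('z',k,degrees=True),q,.02)
    if k%60==0: print(k,q.round(2),round(e,3))
E
```

```text
time: 12.35
eef_pos: [532.8, 71.7, 251.7]
orientation: [-0.203, 0.766, -0.589, 0.158]
ft_force: [-0.0, 0.2, -3.7]
grip_width: 11.0
gripper_force: 58.6
q [-0.499, 0.741, -0.38, 2.017, 1.33, 1.66, 0.338] F [-0.   0.2 -3.7]
60 [-0.55  0.73 -0.3   2.04  1.35  1.59 -0.74] 0.0
120 [-0.61  0.73 -0.21  2.04  1.33  1.53 -1.77] 0.0
180 [-0.66  0.72 -0.12  2.04  1.32  1.48 -2.8 ] 0.0
```

View pics/x4.png

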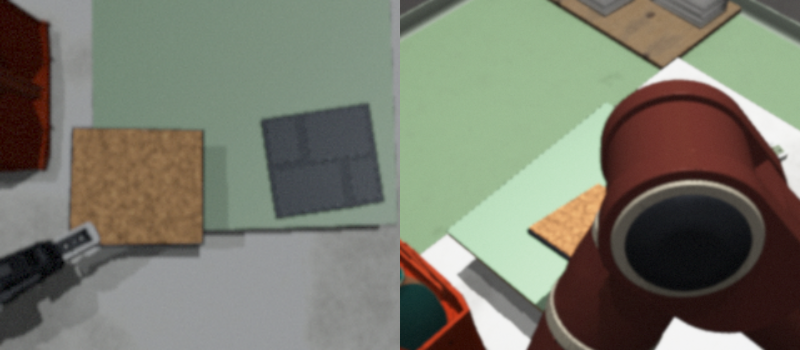

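Held firmly (opening 11 mm, 59 N): the tile is in the air over the riser at crop (138,185) left panel. Rolling it over now, clear of everything.

```bash

python3 -m jog '[{"dx":0,"dy":0,"dz":0,"rx":0,"ry":0,"rz":4},{"dx":0,"dy":0,"dz":0,"rx":0,"ry":0,"rz":8},{"dx":0,"dy":0,"dz":0,"rx":0,"ry":0,"rz":8},{"dx":0,"dy":0,"dz":0,"rx":0,"ry":0,"rz":8},{"dx":0,"dy":0,"dz":0,"rx":0,"ry":0,"rz":8},{"dx":0,"dy":0,"dz":0,"rx":0,"ry":0,"rz":8},{"dx":0,"dy":0,"dz":0,"rx":0,"ry":0,"rz":8},{"dx":0,"dy":0,"dz":0,"rx":0,"ry":0,"rz":8}]'
python3 st.py
python3 -m jog '[{"dx":0,"dy":0,"dz":0,"rx":0,"ry":0,"rz":8},{"dx":0,"dy":0,"dz":0,"rx":0,"ry":0,"rz":8},{"dx":0,"dy":0,"dz":0,"rx":0,"ry":0,"rz":8},{"dx":0,"dy":0,"dz":0,"rx":0,"ry":0,"rz":8},{"dx":0,"dy":0,"dz":0,"rx":0,"ry":0,"rz":8},{"dx":0,"dy":0,"dz":0,"rx":0,"ry":0,"rz":8},{"dx":0,"dy":0,"dz":0,"rx":0,"ry":0,"rz":8},{"dx":0,"dy":0,"dz":0,"rx":0,"ry":0,"rz":8}]'
python3 st.py
python3 -m jog '[{"dx":0,"dy":0,"dz":0,"rx":0,"ry":0,"rz":8},{"dx":0,"dy":0,"dz":0,"rx":0,"ry":0,"rz":8},{"dx":0,"dy":0,"dz":0,"rx":0,"ry":0,"rz":8},{"dx":0,"dy":0,"dz":0,"rx":0,"ry":0,"rz":8},{"dx":0,"dy":0,"dz":0,"rx":0,"ry":0,"rz":8},{"dx":0,"dy":0,"dz":0,"rx":0,"ry":0,"rz":8},{"dx":0,"dy":0,"dz":0,"rx":0,"ry":0,"rz":8},{"dx":0,"dy":0,"dz":0,"rx":0,"ry":0,"rz":0}]'
python3 st.py
cat > slate.py <<'E'
from h import *
b=cam('top');P=cloud(b);v=cv2.cvtColor(b['frame'],cv2.COLOR_RGB2HSV)
m=(v[...,2]<95)&(v[...,1]<90)&(P[...,2]>104)&(P[...,0]>470)&(P[...,1]>-68)&(P[...,1]<200)&(P[...,0]<800)
n,l,s_,c=cv2.connectedComponentsWithStats(cv2.morphologyEx(m.astype(np.uint8),cv2.MORPH_OPEN,np.ones((5,5))))
k=1+np.argmax(s_[1:,4]);q=P[l==k];r=cv2.minAreaRect(q[:,:2].astype(np.float32));print(len(q),cv2.boxPoints(r).round().tolist(),'z',np.percentile(q[:,2],[2,50,98]).round())
A=np.c_[q[:,:2],np.ones(len(q))];print('plane',np.linalg.lstsq(A,q[:,2],rcond=None)[0].round(3))
E
python3 slate.py; python3 - <<'E'
from h import *
a=cam('top');save(cv2.resize(a['frame'][110:320,60:300],(720,630))[:600],'t5.png')
E
```

```text
time: 13.25
eef_pos: [531.9, 70.8, 247.8]
orientation: [0.207, 0.765, -0.433, 0.43]
ft_force: [0.3, -0.6, -2.9]
grip_width: 11.0
gripper_force: 58.6
q [-0.548, 0.738, -0.304, 2.022, 1.317, 1.611, -0.706] F [ 0.3 -0.6 -2.9]
time: 14.05
eef_pos: [531.9, 70.9, 247.8]
orientation: [0.581, 0.538, -0.139, 0.594]
ft_force: [0.1, -0.5, -2.3]
grip_width: 10.8
gripper_force: 58.7
q [-0.602, 0.728, -0.221, 2.024, 1.302, 1.557, -1.812] F [ 0.1 -0.5 -2.3]
time: 14.85
eef_pos: [531.9, 70.9, 248.3]
orientation: [0.765, 0.205, 0.155, 0.591]
ft_force: [0.1, -0.2, -2.2]
grip_width: 10.6
gripper_force: 58.9
q [-0.653, 0.722, -0.144, 2.025, 1.288, 1.51, -2.772] F [ 0.1 -0.2 -2.2]
5195 [[454.0, -3.0], [563.0, -69.0], [625.0, 32.0], [516.0, 99.0]] z [220. 238. 256.]
plane [-1.38000e-01  2.45000e-01  3.09673e+02]
```

View pics/t5.png

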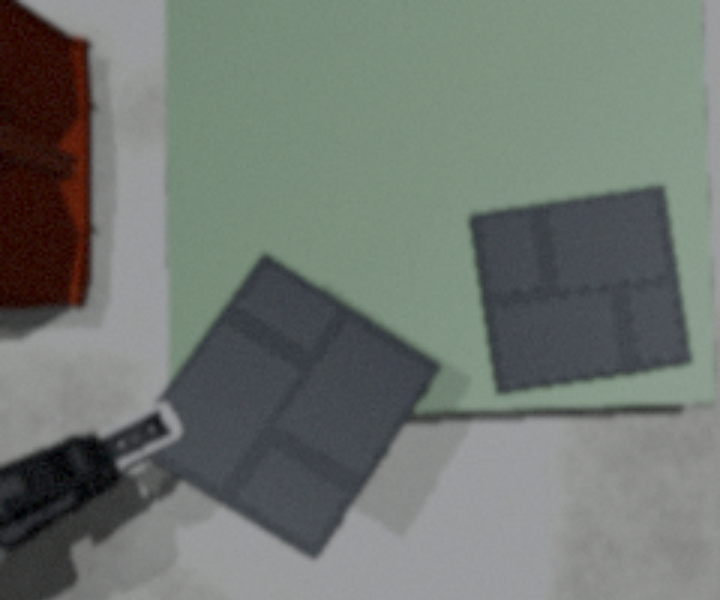

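The tile now shows its slate face, held at its corner (crop (165,430)), turned about 31° from square. I'll check how far I can yaw it square for setting down.

```bash
cat > t3.py <<'E'
from plan import *
o=ctrl.observe();q0=o['qpos'];R0=Ro.from_quat(o['orientation']);t0=o['eef_pos']
def chain(dyaw,dp,tgt,n=6):
    q=q0;E=0
    for k in range(1,n+1):
        f=k/n
        R=Ro.from_euler('z',dyaw*f,degrees=True)*R0
        ax=np.cross(R.as_matrix()[:,2],[0,0,-1]);R=Ro.from_rotvec(np.radians(dp*f)*ax/np.linalg.norm(ax))*R
        q,e=ik(t0+(np.array(tgt)-t0)*f,R,q,.02);E=max(E,e)
    return q,e
z=R0.as_matrix()[:,2];print('yaw',np.degrees(np.arctan2(z[1],z[0])).round(1),'pitch',np.degrees(-np.arcsin(z[2])).round(1),'y',R0.as_matrix()[:,1].round(2))
for tgt in ([520,75,112],[535,75,112],[520,100,112]):
  for dyaw in (15,22,30):
    for dp in (-5,0,10):
      q,e=chain(dyaw,dp,tgt);print(tgt,dyaw,dp,q.round(2).tolist(),round(e,3))
E
python3 t3.py
```

```text
yaw -60.3 pitch 14.7 y [ 0.13 -0.22  0.97]
[520, 75, 112] 15 -5 [-1.49, 1.59, 1.31, 2.24, 1.06, 0.02, -2.83] 0.061
[520, 75, 112] 15 0 [-1.47, 1.49, 1.29, 2.24, 1.12, 0.02, -2.83] 0.087
[520, 75, 112] 15 10 [-1.4, 1.29, 1.22, 2.24, 1.26, 0.02, -2.83] 0.101
[520, 75, 112] 22 -5 [-1.52, 1.61, 1.31, 2.24, 1.06, 0.02, -2.83] 0.328
[520, 75, 112] 22 0 [-1.49, 1.5, 1.29, 2.24, 1.15, 0.02, -2.83] 0.352
[520, 75, 112] 22 10 [-1.42, 1.27, 1.22, 2.24, 1.32, 0.02, -2.83] 0.35
[520, 75, 112] 30 -5 [-1.55, 1.63, 1.31, 2.23, 1.06, 0.02, -2.83] 0.634
[520, 75, 112] 30 0 [-1.52, 1.51, 1.3, 2.23, 1.17, 0.02, -2.83] 0.658
[520, 75, 112] 30 10 [-1.43, 1.24, 1.22, 2.23, 1.4, 0.02, -2.83] 0.626
[535, 75, 112] 15 -5 [-1.47, 1.59, 1.31, 2.21, 1.07, 0.03, -2.83] 0.059
[535, 75, 112] 15 0 [-1.44, 1.49, 1.29, 2.22, 1.13, 0.02, -2.83] 0.078
[535, 75, 112] 15 10 [-1.38, 1.29, 1.22, 2.22, 1.27, 0.02, -2.83] 0.089
[535, 75, 112] 22 -5 [-1.49, 1.6, 1.31, 2.21, 1.07, 0.03, -2.83] 0.329
[535, 75, 112] 22 0 [-1.47, 1.5, 1.29, 2.21, 1.16, 0.02, -2.83] 0.346
[535, 75, 112] 22 10 [-1.39, 1.27, 1.22, 2.21, 1.33, 0.02, -2
[... 160 characters left out ...]
112] 30 10 [-1.41, 1.24, 1.21, 2.2, 1.41, 0.02, -2.83] 0.617
[520, 100, 112] 15 -5 [-1.51, 1.55, 1.26, 2.22, 1.06, 0.1, -2.83] 0.0
[520, 100, 112] 15 0 [-1.49, 1.47, 1.26, 2.23, 1.12, 0.06, -2.83] 0.0
[520, 100, 112] 15 10 [-1.44, 1.29, 1.21, 2.24, 1.24, 0.02, -2.83] 0.0
[520, 100, 112] 22 -5 [-1.55, 1.6, 1.31, 2.23, 1.06, 0.02, -2.83] 0.223
[520, 100, 112] 22 0 [-1.52, 1.5, 1.29, 2.23, 1.14, 0.02, -2.83] 0.246
[520, 100, 112] 22 10 [-1.45, 1.28, 1.22, 2.23, 1.3, 0.02, -2.83] 0.25
[520, 100, 112] 30 -5 [-1.58, 1.62, 1.31, 2.23, 1.06, 0.02, -2.83] 0.53
[520, 100, 112] 30 0 [-1.55, 1.5, 1.29, 2.22, 1.17, 0.02, -2.83] 0.552
[520, 100, 112] 30 10 [-1.47, 1.25, 1.22, 2.23, 1.37, 0.02, -2.83] 0.53
```

```bash
cat >> t3.py <<'E'
print('----')
for dyaw in (0,8,15):
  for dp in (0,8):
    for zz in (118,):
      q,e=chain(dyaw,dp,[605,90,zz]);print(dyaw,dp,zz,q.round(2).tolist(),round(e,3))
E
sed -i 's/^for tgt in .*/for tgt in ():/' t3.py; python3 t3.py
```

```text
yaw -60.3 pitch 14.7 y [ 0.13 -0.22  0.97]
----
0 0 118 [-0.82, 1.01, 0.23, 1.85, 1.29, 1.19, -2.83] 0.0
0 8 118 [-0.56, 0.93, -0.16, 1.87, 1.38, 1.35, -2.82] 0.0
8 0 118 [-1.14, 1.14, 0.77, 1.97, 1.25, 0.67, -2.83] 0.0
8 8 118 [-0.93, 0.95, 0.44, 1.98, 1.37, 0.85, -2.83] 0.0
15 0 118 [-1.34, 1.43, 1.24, 2.07, 1.19, 0.11, -2.83] 0.0
15 8 118 [-1.27, 1.24, 1.13, 2.08, 1.31, 0.15, -2.83] 0.001
```

```bash
cat > mv.py <<'E'
import sys
from plan import *
o=ctrl.observe();R=Ro.from_quat(o['orientation'])
d=R.inv().apply(np.array([float(x) for x in sys.argv[1:4]])-o['eef_pos'])/1000;print('tool delta',d.round(4).tolist())
E
python3 mv.py 605 90 172
```

```text
tool delta [0.0734, -0.0691, 0.0382]
```

```bash

python3 -m jog '[{"dx":0.0073,"dy":-0.0069,"dz":0.0038,"rx":0,"ry":0,"rz":0},{"dx":0.0147,"dy":-0.0138,"dz":0.0076,"rx":0,"ry":0,"rz":0},{"dx":0.0147,"dy":-0.0138,"dz":0.0076,"rx":0,"ry":0,"rz":0},{"dx":0.0147,"dy":-0.0138,"dz":0.0076,"rx":0,"ry":0,"rz":0},{"dx":0.0147,"dy":-0.0138,"dz":0.0076,"rx":0,"ry":0,"rz":0},{"dx":0.0073,"dy":-0.0069,"dz":0.0038,"rx":0,"ry":0,"rz":0},{"dx":0,"dy":0,"dz":0,"rx":0,"ry":0,"rz":0}]'
python3 st.py;python3 slate.py;python3 mv.py 605 90 152
```

```text
time: 15.65
eef_pos: [606.0, 89.7, 172.2]
orientation: [0.765, 0.204, 0.155, 0.591]
ft_force: [-0.1, -0.4, -2.2]
grip_width: 10.9
gripper_force: 59.0
q [-0.615, 0.911, -0.111, 1.84, 1.356, 1.477, -2.763] F [-0.1 -0.4 -2.2]
4405 [[526.0, 17.0], [635.0, -52.0], [699.0, 50.0], [590.0, 119.0]] z [143. 162. 180.]
plane [-1.35000e-01  2.44000e-01  2.37371e+02]
tool delta [-0.0001, -0.0207, 0.0047]
```

```bash

python3 -m jog '[{"dx":0,"dy":-0.011,"dz":0.0025,"rx":0,"ry":0,"rz":0},{"dx":0,"dy":-0.011,"dz":0.0025,"rx":0,"ry":0,"rz":0},{"dx":0,"dy":-0.005,"dz":0.001,"rx":0,"ry":0,"rz":0},{"dx":0,"dy":0,"dz":0,"rx":0,"ry":0,"rz":0}]'
python3 -m jog '[{"dx":0,"dy":-0.005,"dz":0.001,"rx":0,"ry":0,"rz":0},{"dx":0,"dy":0,"dz":0,"rx":0,"ry":0,"rz":0}]'
python3 slate.py
```

```text
time: 16.1
eef_pos: [604.7, 90.9, 145.3]
orientation: [0.764, 0.204, 0.155, 0.591]
ft_force: [-0.2, -0.2, -1.8]
grip_width: 10.9
gripper_force: 59.0
time: 16.3
eef_pos: [605.2, 90.7, 142.0]
orientation: [0.764, 0.203, 0.156, 0.592]
ft_force: [-0.2, 0.3, -0.8]
grip_width: 11.0
gripper_force: 58.7
4068 [[526.0, 17.0], [636.0, -50.0], [698.0, 52.0], [588.0, 119.0]] z [115. 133. 149.]
plane [-1.32000e-01  2.30000e-01  2.06352e+02]
```

The far corner is touching. Loosening, then lowering the supported corner.

```bash

python3 -m jog '[{"dx":0,"dy":0,"dz":0,"rx":0,"ry":0,"rz":0},{"dx":0,"dy":0,"dz":0,"rx":0,"ry":0,"rz":0}]' 0.022
python3 -m jog '[{"dx":0,"dy":-0.005,"dz":0.001,"rx":0,"ry":0,"rz":0},{"dx":0,"dy":-0.005,"dz":0.001,"rx":0,"ry":0,"rz":0},{"dx":0,"dy":0,"dz":0,"rx":0,"ry":0,"rz":0}]'
python3 slate.py
python3 -m jog '[{"dx":0,"dy":-0.004,"dz":0.001,"rx":0,"ry":0,"rz":0},{"dx":0,"dy":-0.003,"dz":0.001,"rx":0,"ry":0,"rz":0},{"dx":0,"dy":0,"dz":0,"rx":0,"ry":0,"rz":0}]'
python3 slate.py;python3 st.py
```

```text
time: 16.55
eef_pos: [605.1, 90.7, 141.5]
orientation: [0.765, 0.203, 0.156, 0.591]
ft_force: [0.2, -0.1, -0.7]
grip_width: 22.0
gripper_force: 0.6
time: 16.85
eef_pos: [604.4, 91.9, 130.0]
orientation: [0.765, 0.204, 0.156, 0.591]
ft_force: [-0.5, 0.9, -0.8]
grip_width: 21.5
gripper_force: 0.6
3962 [[524.0, 19.0], [634.0, -49.0], [697.0, 54.0], [588.0, 121.0]] z [113. 125. 136.]
plane [-1.02000e-01  1.32000e-01  1.82569e+02]
time: 17.2
eef_pos: [604.6, 91.4, 123.3]
orientation: [0.764, 0.203, 0.156, 0.592]
ft_force: [-0.6, 0.1, -1.2]
grip_width: 22.0
gripper_force: 0.6
3995 [[525.0, 18.0], [634.0, -50.0], [698.0, 53.0], [588.0, 121.0]] z [112. 121. 130.]
plane [-7.5000e-02  9.9000e-02  1.6418e+02]
q [-0.677, 0.995, -0.018, 1.836, 1.338, 1.394, -2.831] F [-0.3  0.6 -1.8]
```

```bash

python3 -m jog '[{"dx":0,"dy":-0.004,"dz":0.001,"rx":0,"ry":0,"rz":0},{"dx":0,"dy":0,"dz":0,"rx":0,"ry":0,"rz":0}]'
python3 -m jog '[{"dx":0,"dy":-0.003,"dz":0.001,"rx":0,"ry":0,"rz":0},{"dx":0,"dy":0,"dz":0,"rx":0,"ry":0,"rz":0}]'
python3 slate.py;python3 st.py
```

```text
time: 17.45
eef_pos: [605.0, 91.1, 121.0]
orientation: [0.764, 0.202, 0.157, 0.593]
ft_force: [-0.8, 0.9, 2.1]
grip_width: 22.0
gripper_force: 2.7
time: 17.65
eef_pos: [605.1, 91.1, 120.8]
orientation: [0.762, 0.201, 0.158, 0.595]
ft_force: [-4.8, 4.3, 12.5]
grip_width: 22.1
gripper_force: 7.1
3949 [[525.0, 19.0], [635.0, -50.0], [699.0, 53.0], [588.0, 121.0]] z [112. 120. 128.]
plane [-6.70000e-02  8.50000e-02  1.58494e+02]
q [-0.71, 1.006, 0.034, 1.835, 1.322, 1.361, -2.834] F [-5.7  4.2 10.6]
```

```bash

python3 -m jog '[{"dx":0,"dy":0.003,"dz":0,"rx":0,"ry":0,"rz":0},{"dx":0,"dy":0,"dz":-0.05,"rx":0,"ry":0,"rz":0},{"dx":0,"dy":0,"dz":-0.05,"rx":0,"ry":0,"rz":0},{"dx":0,"dy":0,"dz":-0.03,"rx":0,"ry":0,"rz":0},{"dx":0,"dy":0,"dz":0,"rx":0,"ry":0,"rz":0}]'
python3 slate.py;python3 st.py;python3 - <<'E'
from h import *
a=cam('top');save(cv2.resize(a['frame'][110:320,60:300],(720,630))[:600],'t6.png')
E
```

```text
time: 18.2
eef_pos: [541.5, 206.2, 151.3]
orientation: [0.766, 0.206, 0.159, 0.588]
ft_force: [0.2, -0.6, 0.2]
grip_width: 22.1
gripper_force: 0.0
3980 [[519.0, 11.0], [634.0, -49.0], [690.0, 57.0], [575.0, 118.0]] z [109. 112. 115.]
plane [-1.00000e-03 -0.00000e+00  1.12312e+02]
q [-0.874, 0.965, -0.036, 1.753, 1.142, 1.508, -2.758] F [ 1.  -0.2  0.3]
```

View pics/t6.png

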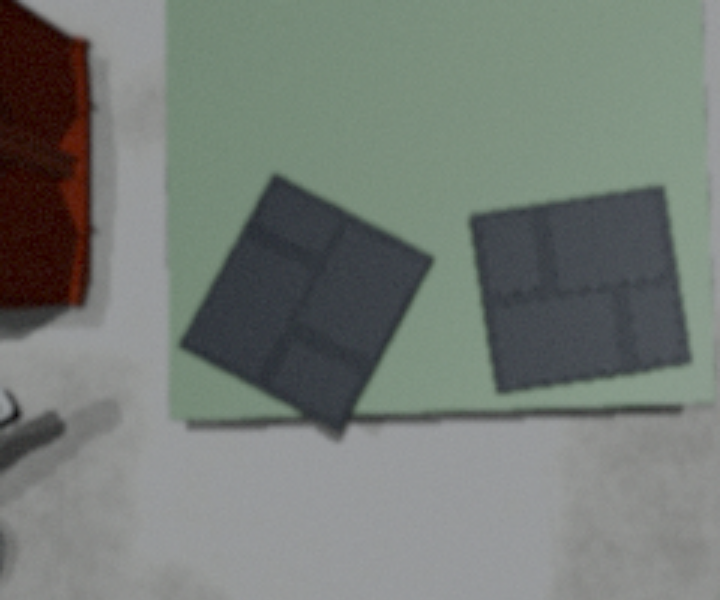

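The tile lies flat, slate up (plane level at z 112), but its front corner at crop (342,437) still overhangs about 13 mm. I'll return the tool to pointing down and push that corner back.

```bash
python3 - <<'E'
from plan import *
q,e=ik(np.array([440,20,230.]),Ro.from_quat([1,.011,0,0]),np.array([-.1,.45,.05,1.9,0,.8,-1.6]),.02);print(q.round(2),e)
jplan(q,18)
E
```

```text
[-0.11  0.3   0.04  1.99 -0.02  0.85 -1.61] 1.5852559557743006e-05
"dx":-0.020,"dy":0.006,"dz":0.019,"rx":3.9,"ry":-4.5,"rz":-1.4 [530.0, 172.0, 153.0] 6.1
"dx":-0.018,"dy":0.006,"dz":0.018,"rx":4.2,"ry":-4.1,"rz":-1.1 [521.0, 147.0, 155.0] 5.9
"dx":-0.017,"dy":0.005,"dz":0.016,"rx":4.4,"ry":-3.6,"rz":-0.9 [511.0, 126.0, 156.0] 5.8
"dx":-0.016,"dy":0.005,"dz":0.014,"rx":4.6,"ry":-3.2,"rz":-0.6 [500.0, 107.0, 157.0] 5.7
"dx":-0.015,"dy":0.005,"dz":0.012,"rx":4.8,"ry":-2.7,"rz":-0.4 [489.0, 91.0, 158.0] 5.6
"dx":-0.014,"dy":0.004,"dz":0.010,"rx":4.9,"ry":-2.3,"rz":-0.2 [478.0, 77.0, 159.0] 5.4
"dx":-0.013,"dy":0.004,"dz":0.008,"rx":5.0,"ry":-1.8,"rz":0.0 [467.0, 66.0, 160.0] 5.3
"dx":-0.011,"dy":0.004,"dz":0.006,"rx":5.1,"ry":-1.2,"rz":0.2 [457.0, 57.0, 162.0] 5.2
"dx":-0.010,"dy":0.004,"dz":0.004,"rx":5.0,"ry":-0.7,"rz":0.4 [449.0, 50.0, 164.0] 5.1
"dx":-0.008,"dy":0.004,"dz":0.002,"rx":5.0,"ry":-0.2,"rz":0.6 [441.0, 45.0, 168.0] 5.0
"dx":-0.007,"dy":0.004,"dz":-0.000,"rx":4.9,"ry":0.3,"rz":0.7 [436.0, 41.0, 172.0] 4.9
"dx":-0.006,"dy":0.004,"dz":-0.002,"rx":4.7,"ry":0.8,"rz":0.9 [432.0, 38.0, 177.0] 4.9
"dx":-0.004,"dy":0.004,"dz":-0.004,"rx":4.5,"ry":1.3,"rz":1.0 [429.0, 36.0, 182.0] 4.8
"dx":-0.003,"dy":0.004,"dz":-0.006,"rx":4.3,"ry":1.7,"rz":1.1 [429.0, 34.0, 190.0] 4.8
"dx":-0.001,"dy":0.004,"dz":-0.007,"rx":4.0,"ry":2.2,"rz":1.2 [429.0, 31.0, 198.0] 4.7
"dx":0.001,"dy":0.005,"dz":-0.009,"rx":3.7,"ry":2.6,"rz":1.3 [432.0, 29.0, 207.0] 4.7
"dx":0.002,"dy":0.005,"dz":-0.011,"rx":3.4,"ry":2.9,"rz":1.4 [435.0, 25.0, 218.0] 4.7
"dx":0.004,"dy":0.006,"dz":-0.012,"rx":3.0,"ry":3.3,"rz":1.4 [440.0, 20.0, 230.0] 4.7
```

```bash

python3 -m jog '[{"dx":0,"dy":0.04,"dz":-0.01,"rx":0,"ry":0,"rz":0},{"dx":-0.02,"dy":0.006,"dz":0.019,"rx":3.9,"ry":-4.5,"rz":-1.4},{"dx":-0.018,"dy":0.006,"dz":0.018,"rx":4.2,"ry":-4.1,"rz":-1.1},{"dx":-0.017,"dy":0.005,"dz":0.016,"rx":4.4,"ry":-3.6,"rz":-0.9},{"dx":-0.016,"dy":0.005,"dz":0.014,"rx":4.6,"ry":-3.2,"rz":-0.6},{"dx":-0.015,"dy":0.005,"dz":0.012,"rx":4.8,"ry":-2.7,"rz":-0.4},{"dx":-0.014,"dy":0.004,"dz":0.01,"rx":4.9,"ry":-2.3,"rz":-0.2},{"dx":-0.013,"dy":0.004,"dz":0.008,"rx":5,"ry":-1.8,"rz":0},{"dx":-0.011,"dy":0.004,"dz":0.006,"rx":5.1,"ry":-1.2,"rz":0.2},{"dx":-0.01,"dy":0.004,"dz":0.004,"rx":5,"ry":-0.7,"rz":0.4}]' 0.0
python3 -m jog '[{"dx":-0.008,"dy":0.004,"dz":0.002,"rx":5,"ry":-0.2,"rz":0.6},{"dx":-0.007,"dy":0.004,"dz":0,"rx":4.9,"ry":0.3,"rz":0.7},{"dx":-0.006,"dy":0.004,"dz":-0.002,"rx":4.7,"ry":0.8,"rz":0.9},{"dx":-0.004,"dy":0.004,"dz":-0.004,"rx":4.5,"ry":1.3,"rz":1},{"dx":-0.003,"dy":0.004,"dz":-0.006,"rx":4.3,"ry":1.7,"rz":1.1},{"dx":-0.001,"dy":0.004,"dz":-0.007,"rx":4,"ry":2.2,"rz":1.2},{"dx":0.001,"dy":0.005,"dz":-0.009,"rx":3.7,"ry":2.6,"rz":1.3},{"dx":0.002,"dy":0.005,"dz":-0.011,"rx":3.4,"ry":2.9,"rz":1.4},{"dx":0.004,"dy":0.006,"dz":-0.012,"rx":3,"ry":3.3,"rz":1.4},{"dx":0,"dy":0,"dz":0,"rx":0,"ry":0,"rz":0}]'
python3 st.py; python3 - <<'E'
from plan import *
o=ctrl.observe();print((Ro.from_quat(o['orientation'])).as_matrix().round(2).tolist());plan([480,18,104],Ro.from_quat([1,.011,0,0]),4,False)
E
python3 slate.py
```

```text
time: 19.3
eef_pos: [457.0, 44.6, 201.0]
orientation: [0.936, 0.119, -0.1, 0.316]
ft_force: [-0.1, -0.6, 0.8]
grip_width: -0.1
gripper_force: 0.0
time: 20.3
eef_pos: [447.8, 10.4, 267.4]
orientation: [1.0, 0.019, 0.015, -0.004]
ft_force: [-0.2, 0.2, -0.6]
grip_width: 0.2
gripper_force: 0.0
q [0.186, 0.261, -0.322, 1.935, 0.097, 0.93, -1.713] F [-0.2  0.2 -0.6]
[[1.0, 0.04, 0.03], [0.04, -1.0, 0.01], [0.03, -0.01, -1.0]]
total deg 2.0 per row rot [-0.1, -0.44, 0.24]
[0.0069, -0.0013, 0.0411]
[0.0072, -0.0014, 0.041]
[0.0075, -0.0015, 0.041]
[0.0078, -0.0016, 0.0409]
3962 [[520.0, 11.0], [635.0, -49.0], [690.0, 58.0], [575.0, 118.0]] z [109. 112. 115.]
plane [-0.00000e+00  2.00000e-03  1.11957e+02]
```

```bash

python3 -m jog '[{"dx":0.007,"dy":-0.0015,"dz":0.041,"rx":0,"ry":-0.4,"rz":0.2},{"dx":0.007,"dy":-0.0015,"dz":0.041,"rx":0,"ry":-0.4,"rz":0.2},{"dx":0.007,"dy":-0.0015,"dz":0.041,"rx":0,"ry":-0.4,"rz":0.2},{"dx":0.007,"dy":-0.0015,"dz":0.041,"rx":0,"ry":-0.5,"rz":0.2},{"dx":0,"dy":0,"dz":0,"rx":0,"ry":0,"rz":0},{"dx":0.015,"dy":0,"dz":0,"rx":0,"ry":0,"rz":0},{"dx":0.01,"dy":0,"dz":0,"rx":0,"ry":0,"rz":0}]'
python3 -m jog '[{"dx":0.006,"dy":0,"dz":0,"rx":0,"ry":0,"rz":0},{"dx":0.006,"dy":0,"dz":0,"rx":0,"ry":0,"rz":0},{"dx":0.006,"dy":0,"dz":0,"rx":0,"ry":0,"rz":0},{"dx":0,"dy":0,"dz":0,"rx":0,"ry":0,"rz":0}]'
python3 slate.py
```

```text
time: 21.05
eef_pos: [504.9, 25.8, 104.2]
orientation: [1.0, 0.018, -0.0, -0.005]
ft_force: [0.8, 0.3, -0.4]
grip_width: 0.0
gripper_force: 0.0
time: 21.45
eef_pos: [522.4, 25.9, 103.7]
orientation: [1.0, 0.018, -0.0, -0.005]
ft_force: [0.1, 0.2, -0.7]
grip_width: 0.1
gripper_force: 0.1
4388 [[480.0, -16.0], [623.0, -87.0], [696.0, 59.0], [553.0, 130.0]] z [109. 112. 426.]
plane [-9.39000e-01 -4.92000e-01  7.20625e+02]
```

```bash
sed -i 's/(P\[...,2\]>104)/(P[...,2]>104)\&(P[...,2]<120)/' slate.py
python3 -m jog '[{"dx":0.007,"dy":0,"dz":0,"rx":0,"ry":0,"rz":0},{"dx":0.007,"dy":0,"dz":0,"rx":0,"ry":0,"rz":0},{"dx":0.007,"dy":0,"dz":0,"rx":0,"ry":0,"rz":0},{"dx":0.007,"dy":0,"dz":0,"rx":0,"ry":0,"rz":0},{"dx":0.005,"dy":0,"dz":0,"rx":0,"ry":0,"rz":0},{"dx":0,"dy":0,"dz":0,"rx":0,"ry":0,"rz":0}]'
python3 -m jog '[{"dx":-0.04,"dy":0,"dz":0,"rx":0,"ry":0,"rz":0},{"dx":-0.04,"dy":0,"dz":-0.03,"rx":0,"ry":0,"rz":0},{"dx":0,"dy":0,"dz":-0.045,"rx":0,"ry":0,"rz":0},{"dx":0,"dy":0,"dz":-0.045,"rx":0,"ry":0,"rz":0},{"dx":0,"dy":0,"dz":0,"rx":0,"ry":0,"rz":0}]'
python3 slate.py; python3 - <<'E'
from h import *
a=cam('top');save(cv2.resize(a['frame'][80:320,60:400],(800,565)),'t7.png')
E
```

```text
time: 22.1
eef_pos: [556.5, 27.3, 103.3]
orientation: [1.0, 0.018, 0.001, -0.005]
ft_force: [-0.3, 0.6, 0.9]
grip_width: -0.1
gripper_force: 0.0
time: 22.6
eef_pos: [479.9, 24.1, 229.5]
orientation: [1.0, 0.018, 0.008, -0.005]
ft_force: [0.3, 0.2, 1.6]
grip_width: 0.1
gripper_force: 0.0
3949 [[561.0, 11.0], [680.0, -42.0], [729.0, 68.0], [610.0, 121.0]] z [109. 112. 115.]
plane [-0.00000e+00  1.00000e-03  1.11965e+02]
```

View pics/t7.png

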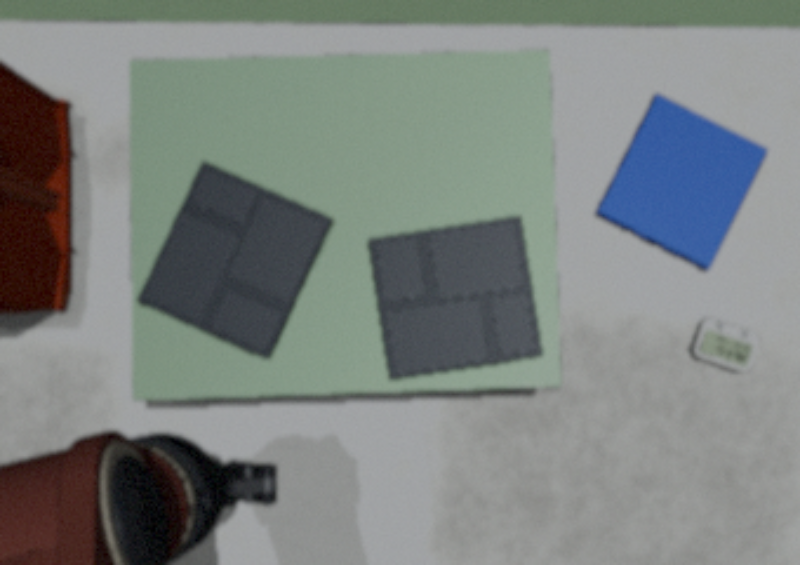

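Everything is in place. Both tiles are slate-up on the riser. The turned one spans crop (140,300) to (332,220), its left corner about 6–8 mm inside the left edge, and is level. The other tile, the hygrometer (725,345) and the blue tile (683,182) haven't moved. Handing in.

```bash
python3 -c "from station import ctrl;print(ctrl.finish_job())"
```

```text
the job is handed in; nothing more can be done
None
```

Job handed in at about 23 s: the tile was drawn out about 3 cm, gripped from under its overhang, lifted clear and rolled over in the air rather than tipped on the riser, and now lies flat, slate up, wholly on the riser about 25° from square; the other tile and the hygrometer were not touched.

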